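# Press a heatsink onto a power module on a tilted board

## Task

Switch off the test stand by turning the rotary disconnect handle on its battery box fully to off, before anything touches the board. Then take the heatsink that has the same outline as the power module on the tilted board, lay it on the module's sloping metal face, flush all over and in line with the module's edges, and press it on firmly. Finish while still gripping and pressing it there, so that its adhesive pad can take; leave the board's tilt as it is set and the other things on the bench alone.

Things in the scene. Friction and masses are not known exactly. Their poses are not given: they have to be found in the camera images.
- stand: Test stand, fixed; base plate 150 (x) by 300 mm (y), top 14 mm up. Origin on the bench below the middle of the tilt axis; x away from the robot (yaw varies), y to its left, z up. Cheeks at y = +-75 mm carry the tilt axis (along y, 95 mm up), with clamp knobs out to y = +-93 mm; cheeks reach 120 mm up. On the base at y = +152 mm: grey battery box, 120 x 90 mm, top 64 mm up.
- isolator (a joint): Rotary disconnect handle on top of the battery box, on the vertical axis x = 0, y = +152 mm of the stand. In rad: 0 = on (bar along the stand's x), 1.571 = off (bar across, along the stand's y); on to off is a quarter turn anticlockwise seen from above. Snap action: a spring (at most 0.15 N m) pulls it to the nearer end; it tips over at mid-travel (0.785).
- isolator_grip (a point): Point on the turning axis, inside the handle's black bar, 10 mm below its flat top. Bar: 56 mm long, 14 mm thick, 30 mm high, free on both sides; below it a flat hub 38 mm wide, 6 mm high. The point turns with the handle: x along the bar, z up.
- cradle: Tilting holder between the cheeks with a green circuit board (92 mm along the slope, 116 mm wide); power module in its middle. Its tilt differs each time and is held by friction (about 1.2 N m). Origin on the tilt axis, midway. Axes: y along the tilt axis, x up the slope (away from the robot), z square to the board (up and towards the robot, 8 to 25 degrees from vertical).
- module_face (a point): Centre of the power module's flat metal top face, 23 mm from the tilt axis along the cradle's z; axes as the cradle's, z = outward normal. Face 58 mm (x, up the slope) by 37 mm (y), 12.7 mm above the board. Beside its 58 mm sides the board is free for fingers for 35 mm, out to the holder's side rails, which stay below the face.
- heatsink: The module's heatsink: plain aluminium, 58 x 37 mm, 28 mm high, about 0.09 kg, fins along its length. Lies loose, fins up, on a mat 2.8 mm thick: the big cutting mat left of the stand or the small grey mat right of it. Origin: centre of its underside (adhesive pad); x along the 58 mm, y across the 37 mm (outer fins, solid to grip), z up out of the fins.
- small_heatsink: Bystander: a smaller square heatsink, 30 x 30 mm, 18 mm high, not for this module, on the mat at the other side of the stand. Origin: centre of its underside.
- pliers: Flat-nose pliers with black handles, 119 mm long, 10 mm high, lying on the bench. Bystander. Origin: centre of its underside.
- flux_tin: Round flat tin, 57 mm across, 21 mm high, behind the stand. Bystander. Origin: centre of its underside.
Not all that is in view belongs to the job. Leave any green look-alike of the heatsink alone.

How it is judged:
By the outcome, as a careful person would: the job done as asked, in the order asked, and still so for the second after the job is handed in, while the arm keeps its last pose, push and grip.
It also fails if it takes over 61 s, if anything falls off the work surface, if the arm or the gripper's body presses on something with over 40 N, if the wrist force passes 120 N, or if a joint passes its speed limit or range.

## Robot

A 7-joint arm with a two-finger parallel gripper is mounted at the origin on a cart in front of the work surface, level with it; the furniture and walls round the work are solid. World frame = base frame: x ahead of the robot, y to its left, z up, the work surface at z = 0. Lengths are in m, angles in degrees, forces in N, time in s.
With the tool pointing down it reaches from about 0.425 to 0.875 m from the base axis. Payload 4.7 kg.
Tool frame: the origin (TCP) lies midway between the tips of the shut fingers; the grasp point (between the pads) lies 19 mm behind it (env.grip_depth is the distance from the TCP to the grasp point, in m); z points along the fingers, y is the line along which they close (so a half turn about z gives the same grasp; the last joint's range is limited). The gripper opens to 87 mm and grips with 3 to 60 N. Pads are 19 mm wide; open, the fingers measure 117 mm over their backs; the gripper's body (75 mm by 190 mm) begins 51 mm behind the grasp point.
Start: joints at [-76.255, 18.392, -4.016, 83.108, 1.295, 78.541, -3.26], TCP at [0.146, 0.634, 0.188] pointing down, gripper open.
Joint ranges: [-163.93, 163.93], [-17.29, 119.83], [-79.2, 71.16], [3.27, 140.29], [-89.18, 269.18], [5.43, 117.66], [-154.24, 154.24]. Speed limits (degrees/s): [147.25, 147.25, 180, 180, 180, 180, 180].

## Interface

Orientations are given as [roll, pitch, yaw] about the fixed x, y, z axes, in that order (R = Rz(yaw) Ry(pitch) Rx(roll)).
In Python, from cell import get_obs, optics, env, nets gives the robot as it stands.
- The arm moves only by the shell command python3 -m creep 'ROWS' [FORCE]. ROWS is JSON, a list of rows, each an object of numbers: "wx", "wy", "wz": the turn, a rotation vector about the tool's x, y, z in degrees; "tx", "ty", "tz": the shift along the tool's x, y, z in mm; "gripper": the opening, from -1 (shut) to 1 (fully open). A call has 1 to 5 rows; each row is the pose to reach, as a shift and turn from the pose commanded when the call began, along the tool's axes at that moment; what a row does not reach only later rows make up. A row lasts 1/12 s, in which the tool goes at most 41.7 mm and 7.16 degrees, less where a joint would pass 70% of its speed; a pose out of reach is approached as far as the arm can. A call with a gripper value outside its range is refused whole. The fingers move at their own pace and stop on an object; FORCE is the grip in N (left out, the last holds). Time passes only in rows, so rows that repeat a pose let the fingers close. It gives the time, the measured TCP pose, the force, the opening and the grip force at its end, in the units of the state.
- get_obs(): the state, without advancing time (a new reading comes with each control period).
- optics.read_camera(name): name is "scene" or "top" or "wrist"; returns (picture, depth): 384x512x3 uint8, red, green, blue; 384x512 float32, m along the optical axis (not along the pixel's ray), 0 where there is no reading.
- optics.camera_info(name): a dict with "fovy" (degrees; the focal length in pixels is half the picture's height over the tangent of half this angle, whatever the lens; pixels are square), "cx", "cy" (the principal point, pixels), "R" (3x3) and "t" (3): a world point X has camera coordinates R X + t; the wrist camera has in their place "tool_from_camera" (4x4, takes a point from camera to tool coordinates, whose origin is the TCP and whose axes are the flange's). Camera axes: x right, y down, z forward; pixel columns grow to the right and rows downward; lengths in m; the calibration is good to about 2 mm. A picture is of the moment at which its call begins: read the wrist's pose just before it. camera_info takes no time and is no camera call.
- env.sign_off(): hands the job in; it is judged then, once.
Trained networks look in the newest picture that a camera, given by its name, has taken for a name from the list of things; names that differ only in an ending like _2 or _b are one class to them, and where a whole thing is asked for, a point or a joint stands for the part that bears it (a point fixed in the world has none). Each returns a list of dicts, best first, with "confidence" (0 to 1); they miss things now and then, are a little off and sometimes report something else, mostly with a low value. They report only what shows in the picture. A call takes as long as a camera call. They do not tell look-alikes from the thing itself.
- nets.look_for(query, camera): "point" ([x, y, z] in m, in world coordinates, good to about 4 mm: the middle of the surface that is visible of it).
- nets.place_of(query, camera): "point" ([x, y, z] in m, in world coordinates, good to about 4 mm: a listed point, or the origin of a listed thing).
The state is a dict: "time_s": time; "qpos": joint angles; "joint_velocities": joint speeds; "effort": joint torques, N m; "tool_pos": TCP position; "tool_rot": TCP orientation; "force": force on the tool from outside, world axes, zero at the start; "wrist_torque": the same for the moment, N m; "grip_width": finger opening in m; "grasp_force": force on a finger pad.
Only numpy, scipy, OpenCV 4.12 (cv2) and the standard library are available. Lean on these libraries where they do the work, as an engineer would, in place of code of your own. Each camera call takes 0.05 s, during which the arm holds its last target. There are 200 camera calls.

## Working session

There is one attempt and no reset: what is moved stays moved. The work goes in short steps, Python scripts to look and compute and a shell command to move; the robot and the scene stay as the last step left them, time stands still between calls to the robot, and variables do not carry over. Pictures are saved under pics/ and viewed, at most 12 in all, crops included, and the job is handed in when it is done.

```bash
ls; mkdir -p pics; cat > h.py <<'E'
import numpy as np, cv2
from scipy.spatial.transform import Rotation as Ro
from cell import get_obs, optics, env, nets
def K(n,info):
    f=192/np.tan(np.radians(info["fovy"]/2)); return f,info["cx"],info["cy"]
def pose():
    o=get_obs(); return Ro.from_euler('xyz',o["tool_rot"],degrees=True).as_matrix(), np.array(o["tool_pos"])
def cloud(n):
    """picture, depth, world points HxWx3, (R,t world from cam)"""
    Rt,p=pose(); im,d=optics.read_camera(n); i=optics.camera_info(n); f,cx,cy=K(n,i)
    v,u=np.mgrid[:384,:512]; c=np.stack([(u-cx)/f*d,(v-cy)/f*d,d],-1)
    if n=="wrist":
        T=np.array(i["tool_from_camera"]); R=Rt@T[:3,:3]; t=Rt@T[:3,3]+p
    else:
        R=np.array(i["R"]).T; t=-R@np.array(i["t"])
    w=c@R.T+t; w[d==0]=np.nan
    return im,d,w,R,t
def save(n,im): cv2.imwrite("pics/"+n,cv2.cvtColor(im,cv2.COLOR_RGB2BGR))
E
python3 - <<'E'
from h import *
o=get_obs(); print(o)
for n in("scene","top"):
    im,d,w,R,t=cloud(n); save(n+"0.png",im); np.savez("pics/"+n+"0.npz",im=im,w=w)
    i=optics.camera_info(n); print(n,i["fovy"],i["cx"],i["cy"],t,(d==0).mean())
    for q in("heatsink","small_heatsink","isolator_grip","module_face","cradle","stand","pliers","flux_tin"):
        try: print(q,[(np.round(r["point"],4).tolist(),round(r["confidence"],2)) for r in nets.place_of(q,n)][:3])
        except Exception as e: print(q,e)
E
```

```text
pics
{'time_s': 0.0, 'qpos': array([-76.25486482,  18.43856867,  -4.01678832,  83.1746118 ,
         1.29573419,  78.54019312,  -3.26051438]), 'joint_velocities': array([ 0.08692771, -0.02247982, -0.02370164,  0.00779543, -0.0416556 ,
       -0.11412528,  0.03867528]), 'effort': array([-5.38827971e-04, -4.91289425e+01, -4.04417356e-01, -3.12528098e+01,
       -6.39041117e-02,  4.39449248e-02,  1.57322074e-04]), 'tool_pos': array([0.14543166, 0.63289274, 0.18716985]), 'tool_rot': array([-1.79891915e+02,  6.04286716e-03,  1.67065439e+02]), 'force': array([-0.02052838,  0.10092793,  0.25892279]), 'wrist_torque': array([-0.00457114,  0.02455442,  0.03994534]), 'grasp_force': 0.0, 'grip_width': 0.08674900813701465}
scene 54.534304918350145 251.9061526087944 193.8461314271499 [0.07461949 1.16029237 0.72650991] 0.004063924153645833
heatsink [([0.4493, 0.2805, 0.0001], 0.7), ([0.5053, 0.4112, -0.0002], 0.69), ([0.6237, 0.018, 0.0932], 0.64)]
small_heatsink [([0.4295, -0.2512, 0.0037], 0.54)]
isolator_grip [([0.6013, 0.1676, 0.0938], 0.67)]
module_face [([0.6237, 0.0128, 0.1184], 0.72)]
cradle [([0.6261, 0.014, 0.0947], 0.66)]
stand [([0.6247, 0.0181, 0.0005], 0.66)]
pliers [([0.3892, 0.0665, 0.0036], 0.45)]
flux_tin [([0.7682, 0.0134, 0.0001], 0.43)]
top 57.00803646408914 257.4465678051761 190.99056552411946 [0.37532695 0.1931688  1.22667624] 0.003931681315104167
heatsink [([0.4626, 0.6438, 0.0018], 0.77), ([0.4486, 0.2824, 0.0007], 0.62), ([0.5101, 0.4087, 0.0029], 0.52)]
small_heatsink [([0.4251, -0.2589, 0.0051], 0.66)]
isolator_grip [([0.6039, 0.1622, 0.094], 0.63)]
module_face [([0.6193, 0.0129, 0.1186], 0.86), ([0.389, 0.0644, 0.0009], 0.7)]
cradle [([0.6219, 0.0138, 0.115], 0.7), ([0.6306, 0.0139, 0.0908], 0.69)]
stand [([0.6269, 0.0175, -0.0026], 0.81)]
pliers [([0.7646, 0.0151, -0.0014], 0.46), ([0.3941, 0.0659, -0.0006], 0.43)]
flux_tin [([0.7683, 0.0103, 0.0004], 0.51)]
```

View pics/top0.png

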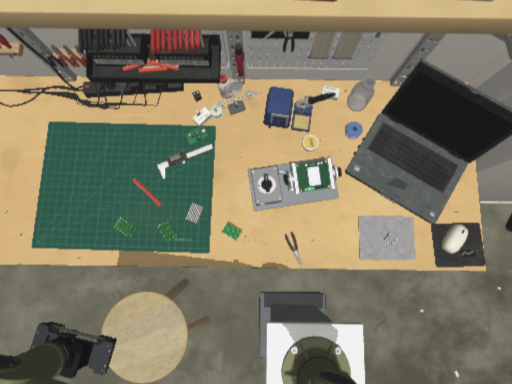

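View pics/scene0.png

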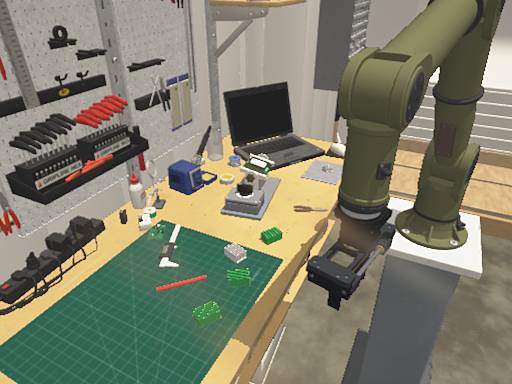

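Top view: the plain grey heatsink is at (194,212). It could be confused with the green look-alikes at (124,227), (166,230) and (231,230), a green board at (197,135), and the small heatsink on the grey mat at (390,238). The isolator is at (267,184) and the module at (314,176). By the description I choose (194,212). The scene view agrees, with the grey one at (235,252) and green ones at (238,277), (271,236) and (207,313).

```bash
python3 - <<'E'
from h import *
z=np.load("pics/top0.npz"); im,w=z["im"],z["w"]
a=cv2.resize(im[190:250,110:250],(800,343),interpolation=cv2.INTER_CUBIC)
z2=np.load("pics/scene0.npz"); b=cv2.resize(z2["im"][140:290,150:350],(340,255),interpolation=cv2.INTER_CUBIC)
c=cv2.resize(im[145:220,240:350],(374,255),interpolation=cv2.INTER_CUBIC)
o=np.zeros((600,800,3),np.uint8); o[:343]=a; o[344:599,:340]=b; o[344:599,400:774]=c
save("crop.png",o)
# heatsink blob (grey, in region)
def rect(m,zr):
    P=w[m&(w[...,2]>zr[0])&(w[...,2]<zr[1])]
    (c,s,an)=cv2.minAreaRect((P[:,:2]*1000).astype(np.float32)); print(len(P),np.round(c,1),np.round(s,1),round(an,1),np.round(np.nanmedian(P,0),4))
R=np.zeros(im.shape[:2],bool); R[200:226,182:206]=1
rect(R,(.015,.05))
S=np.zeros(im.shape[:2],bool); S[150:215,240:346]=1
rect(S,(.008,.02)); rect(S,(.058,.07)); rect(S,(.085,.11)) 
i=optics.camera_info("wrist"); print(i)
E
```

```text
176 [510.1 411.8] [38.2 57.6] 70.5 [0.5101 0.4116 0.027 ]
1285 [636.   58.3] [201.1 342. ] 4.9 [0.5843 0.0767 0.0141]
804 [620.   78.3] [122.3 272. ] 10.3 [0.6002 0.168  0.0645]
823 [622.3  50. ] [100.1 252.2] 10.4 [0.6119 0.0358 0.1026]
{'fovy': 65.80557775627337, 'cx': 254.2602381851018, 'cy': 188.407873689187, 'tool_from_camera': array([[-7.41296719e-05, -9.60895476e-01, -2.76911318e-01,
         7.44095946e-02],
       [ 9.99999667e-01,  1.53679063e-04, -8.00975437e-04,
        -6.18176771e-04],
       [ 8.12209146e-04, -2.76911286e-01,  9.60895145e-01,
        -1.96782176e-01],
       [ 0.00000000e+00,  0.00000000e+00,  0.00000000e+00,
         1.00000000e+00]])}
```

View pics/crop.png

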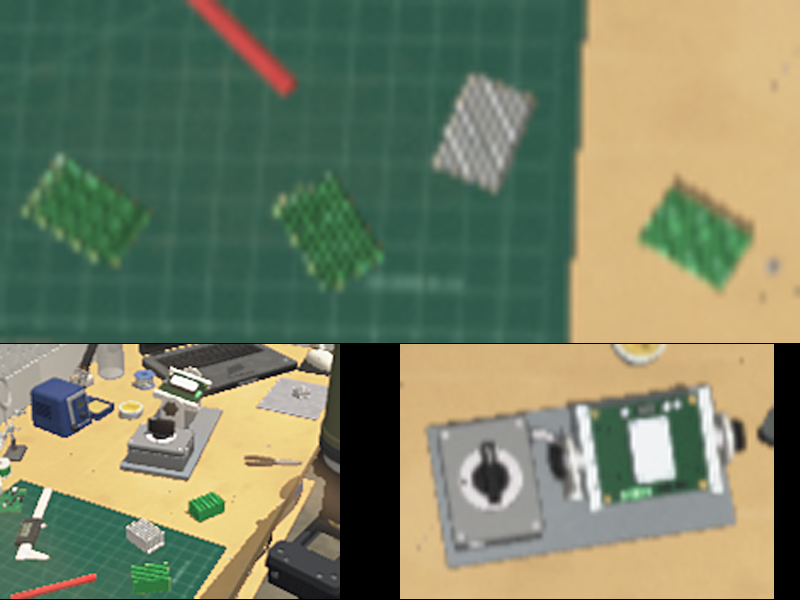

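The crop confirms it: the plain grey 58 x 37 heatsink is at crop (485,130), the green ones are decoys, and the handle bar is along the stand's x. I'm moving over the stand to measure it with the wrist camera.

```bash
r='[{"tx":-139,"ty":-97,"tz":-16,"gripper":1},{"tx":-139,"ty":-97,"tz":-16,"gripper":1},{"tx":-139,"ty":-97,"tz":-16,"gripper":1},{"tx":-139,"ty":-97,"tz":-16,"gripper":1},{"tx":-139,"ty":-97,"tz":-16,"gripper":1}]'; echo skip >/dev/null
python3 -m creep '[{"tx":-139,"ty":-97,"tz":-16,"gripper":1},{"tx":-139,"ty":-97,"tz":-16,"gripper":1},{"tx":-139,"ty":-97,"tz":-16,"gripper":1},{"tx":-139,"ty":-97,"tz":-16,"gripper":1},{"tx":-139,"ty":-97,"tz":-16,"gripper":1}]'
python3 -m creep '[{"tx":-139,"ty":-97,"tz":-16,"gripper":1},{"tx":-139,"ty":-97,"tz":-16,"gripper":1},{"tx":-139,"ty":-97,"tz":-16,"gripper":1},{"tx":-139,"ty":-97,"tz":-16,"gripper":1},{"tx":-139,"ty":-97,"tz":-16,"gripper":1}]'
```

```text
validation failed for argument at $[0]...
validation failed for argument at $[0]...
```

```bash
python3 -m creep '[{"wx":0,"wy":0,"wz":0,"tx":-139,"ty":-97,"tz":-16,"gripper":1},{"wx":0,"wy":0,"wz":0,"tx":-139,"ty":-97,"tz":-16,"gripper":1},{"wx":0,"wy":0,"wz":0,"tx":-139,"ty":-97,"tz":-16,"gripper":1},{"wx":0,"wy":0,"wz":0,"tx":-139,"ty":-97,"tz":-16,"gripper":1},{"wx":0,"wy":0,"wz":0,"tx":-139,"ty":-97,"tz":-16,"gripper":1}]'
```

```text
time_s: 1.32
tool_pos: [0.2679, 0.5016, 0.2057]
tool_rot: [-180.0, 0.3, 166.4]
force: [1.2, 0.8, 0.6]
grip_width: 0.087
grasp_force: 0.0
```

```bash
python3 -m creep '[{"wx":0,"wy":0,"wz":0,"tx":-139,"ty":-97,"tz":-16,"gripper":1},{"wx":0,"wy":0,"wz":0,"tx":-139,"ty":-97,"tz":-16,"gripper":1},{"wx":0,"wy":0,"wz":0,"tx":-139,"ty":-97,"tz":-16,"gripper":1},{"wx":0,"wy":0,"wz":0,"tx":-139,"ty":-97,"tz":-16,"gripper":1},{"wx":0,"wy":0,"wz":0,"tx":-139,"ty":-97,"tz":-16,"gripper":1}]'
python3 -m creep '[{"wx":0,"wy":0,"wz":0,"tx":-139,"ty":-97,"tz":-16,"gripper":1},{"wx":0,"wy":0,"wz":0,"tx":-139,"ty":-97,"tz":-16,"gripper":1},{"wx":0,"wy":0,"wz":0,"tx":-139,"ty":-97,"tz":-16,"gripper":1},{"wx":0,"wy":0,"wz":0,"tx":-139,"ty":-97,"tz":-16,"gripper":1},{"wx":0,"wy":0,"wz":0,"tx":-139,"ty":-97,"tz":-16,"gripper":1}]'
python3 -m creep '[{"wx":0,"wy":0,"wz":0,"tx":-139,"ty":-97,"tz":-16,"gripper":1},{"wx":0,"wy":0,"wz":0,"tx":-139,"ty":-97,"tz":-16,"gripper":1},{"wx":0,"wy":0,"wz":0,"tx":-139,"ty":-97,"tz":-16,"gripper":1},{"wx":0,"wy":0,"wz":0,"tx":-139,"ty":-97,"tz":-16,"gripper":1},{"wx":0,"wy":0,"wz":0,"tx":-139,"ty":-97,"tz":-16,"gripper":1}]'
for i in 1 2 3 4 5; do python3 -m creep '[{"wx":0,"wy":0,"wz":32,"tx":0,"ty":0,"tz":0,"gripper":1},{"wx":0,"wy":0,"wz":32,"tx":0,"ty":0,"tz":0,"gripper":1},{"wx":0,"wy":0,"wz":32,"tx":0,"ty":0,"tz":0,"gripper":1},{"wx":0,"wy":0,"wz":32,"tx":0,"ty":0,"tz":0,"gripper":1},{"wx":0,"wy":0,"wz":32,"tx":0,"ty":0,"tz":0,"gripper":1}]' | head -3; done
python3 - <<'E'
from h import *
print(np.round(get_obs()["qpos"],1))
im,d,w,R,t=cloud("wrist"); save("w1.png",im); np.savez("pics/w1.npz",im=im,w=w,R=R,t=t)
for q in ("isolator_grip","module_face","stand","cradle"):
    print(q,[(np.round(r["point"],4).tolist(),round(r["confidence"],2)) for r in nets.place_of(q,"wrist")][:2])
E
```

```text
time_s: 1.73
tool_pos: [0.3805, 0.3749, 0.2217]
tool_rot: [-180.0, 0.3, 166.3]
force: [0.7, -0.3, 0.8]
grip_width: 0.0868
grasp_force: 0.0
time_s: 2.15
tool_pos: [0.493, 0.2481, 0.2375]
tool_rot: [-179.9, 0.3, 166.3]
force: [-0.1, -1.4, 0.5]
grip_width: 0.0875
grasp_force: 0.0
time_s: 2.57
tool_pos: [0.6051, 0.1218, 0.2529]
tool_rot: [-179.8, 0.3, 166.4]
force: [-0.9, -1.4, 0.5]
grip_width: 0.087
grasp_force: 0.0
time_s: 2.98
tool_pos: [0.6004, 0.1317, 0.2521]
tool_rot: [-180.0, -0.0, 134.7]
time_s: 3.4
tool_pos: [0.6004, 0.1318, 0.2522]
tool_rot: [-180.0, -0.0, 102.7]
time_s: 3.82
tool_pos: [0.6004, 0.1318, 0.2522]
tool_rot: [-180.0, -0.0, 70.7]
time_s: 4.23
tool_pos: [0.6004, 0.1318, 0.2522]
tool_rot: [-180.0, -0.0, 38.7]
time_s: 4.65
tool_pos: [0.6004, 0.1318, 0.2522]
tool_rot: [-180.0, 0.0, 6.7]
[-50.1  15.3  43.6  84.2 -10.6  84.7 -89.7]
isolator_grip [([0.6009, 0.1694, 0.0924], 0.87)]
module_face [([0.6242, 0.0167, 0.117], 0.88)]
stand [([0.6269, 0.0148, 0.0019], 0.87)]
cradle [([0.6302, 0.0203, 0.0975], 0.93)]
```

View pics/w1.png

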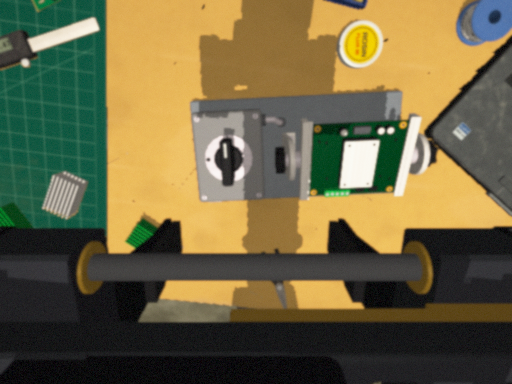

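The wrist view shows the handle bar at (228,160), the module face at (360,163) and the grey heatsink at (66,195). I'll measure them from the depth.

```bash
cat >> h.py <<'E'
def rect2(P,ax=None):
    c,s,a=cv2.minAreaRect((P*1000).astype(np.float32))
    if s[0]<s[1]: s=s[::-1]; a+=90     # angle of the long side
    return np.array(c)/1000,np.array(s),(a+90)%180-90
def bar(im,w,uv,r=30):
    u,v=uv; S=(slice(v-r,v+r),slice(u-r,u+r)); P=w[S].reshape(-1,3); P=P[(P[:,2]>.09)&(P[:,2]<.12)]
    c,s,a=rect2(P[:,:2]); print("bar n",len(P),"c",np.round(c,4),"size",np.round(s,1),"long ang",round(a,2),"top",np.round(np.median(P[:,2]),4)); return c,a
def face(im,w,uv,r=50):
    """white module face: plane + rectangle -> centre, axes (x up slope, y, z normal)"""
    u,v=uv; m=np.zeros(im.shape[:2],np.uint8); h=(im.min(2)>190).astype(np.uint8)
    h[:max(v-r,0)]=0;h[v+r:]=0;h[:,:max(u-r,0)]=0;h[:,u+r:]=0
    n,L=cv2.connectedComponents(h); k=L==L[v,u]
    er=cv2.erode(k.astype(np.uint8),np.ones((5,5)))>0
    P=w[er]; P=P[~np.isnan(P[:,0])]; c0=P.mean(0); nz=np.linalg.svd(P-c0)[2][2]; nz*=np.sign(nz[2])
    res=(P-c0)@nz; P=P[abs(res)<.002]; c0=P.mean(0); nz=np.linalg.svd(P-c0)[2][2]; nz*=np.sign(nz[2])
    Q=w[k]; Q=Q[~np.isnan(Q[:,0])]; Q=Q[abs((Q-c0)@nz)<.003]
    ex=np.array([1,0,0])-nz[0]*nz; ex/=np.linalg.norm(ex); ey=np.cross(nz,ex)
    c,s,a=rect2(np.stack([(Q-c0)@ex,(Q-c0)@ey],1)); C=c0+c[0]*ex+c[1]*ey
    a=np.radians(a); X=np.cos(a)*ex+np.sin(a)*ey; X*=np.sign(X[0]); Y=np.cross(nz,X)
    print("face n",len(Q),"C",np.round(C,4),"size",np.round(s,1),"tilt",round(np.degrees(np.arccos(nz[2])),2),"Y ang",round(np.degrees(np.arctan2(-Y[0],Y[1])),2),"Y",np.round(Y,3),"n",np.round(nz,3),"rms mm",round(1000*abs((P-c0)@nz).mean(),2))
    return C,np.stack([X,Y,nz],1)
def sink(im,w,uv,r=35):
    u,v=uv; S=(slice(max(v-r,0),v+r),slice(max(u-r,0),u+r)); P=w[S].reshape(-1,3); I=im[S].reshape(-1,3).astype(int)
    k=(P[:,2]>.012)&(P[:,2]<.045)&(abs(I[:,1]-I[:,0])<25); P=P[k]
    c,s,a=rect2(P[P[:,2]>.022][:,:2]); print("sink n",len(P),"c",np.round(c,4),"size",np.round(s,1),"long ang",round(a,2),"top",np.round(np.percentile(P[:,2],[50,90]),4)); return c,a
E
python3 - <<'E'
from h import *
z=np.load("pics/w1.npz"); im,w=z["im"],z["w"]
bar(im,w,(228,160)); face(im,w,(360,163)); sink(im,w,(66,195))
S=w[95:205,190:310].reshape(-1,3); B=S[(S[:,2]>.058)&(S[:,2]<.069)]; print("box",rect2(B[:,:2]),np.median(B[:,2]))
print(pose()[1])
E
```

```text
bar n 576 c [0.6043 0.1646] size [56.  14.2] long ang 9.48 top 0.1029
face n 1462 C [0.6239 0.014  0.1179] size [58.2 37. ] tilt 14.36 Y ang 9.96 Y [-0.173  0.985  0.004] n [-0.244 -0.047  0.969] rms mm 0.52
sink n 1217 c [0.5103 0.4086] size [58.8 38.5] long ang -19.8 top [0.027 0.031]
box (array([0.6064574 , 0.14780115]), array([124.36495209, 121.40951538]), -80.38176441192627) 0.06440047343988592
[0.60043258 0.13136225 0.2522087 ]
```

```bash
python3 -m creep '[{"wx":0,"wy":0,"wz":-2.9,"tx":8,"ty":-33,"tz":0,"gripper":-0.1},{"wx":0,"wy":0,"wz":-2.9,"tx":8,"ty":-33,"tz":30,"gripper":-0.1},{"wx":0,"wy":0,"wz":-2.9,"tx":8,"ty":-33,"tz":60,"gripper":-0.1},{"wx":0,"wy":0,"wz":-2.9,"tx":8,"ty":-33,"tz":80,"gripper":-0.1},{"wx":0,"wy":0,"wz":-2.9,"tx":8,"ty":-33,"tz":80,"gripper":-0.1}]' 20
python3 - <<'E'
from h import *
im,d,w,R,t=cloud("wrist"); save("w2.png",im); np.savez("pics/w2.npz",im=im,w=w)
print(pose()[1],get_obs()["tool_rot"],get_obs()["grip_width"])
i=optics.camera_info("wrist"); f,cx,cy=K("wrist",i); c=R.T@(np.array([.6043,.1646,.1])-t); u,v=int(f*c[0]/c[2]+cx),int(f*c[1]/c[2]+cy); print(u,v)
bar(im,w,(u,v),45)
c=R.T@(np.array([.6239,.014,.1179])-t); u,v=int(f*c[0]/c[2]+cx),int(f*c[1]/c[2]+cy); print(u,v); face(im,w,(u,v),80)
E
```

```text
time_s: 5.32
tool_pos: [0.6012, 0.1645, 0.1674]
tool_rot: [179.9, 0.5, 10.1]
force: [-0.9, 0.2, 0.6]
grip_width: 0.0618
grasp_force: 0.0
[0.602758   0.16458774 0.17019196] [179.95417424   0.25342676  10.02147554] 0.057568856481541544
253 185
bar n 887 c [0.6051 0.165 ] size [54.9 13.2] long ang 10.3 top 0.103
426 198
face n 2377 C [0.6245 0.014  0.118 ] size [57.9 38. ] tilt 14.38 Y ang 9.78 Y [-0.17   0.985  0.   ] n [-0.245 -0.043  0.969] rms mm 0.46
```

```bash
python3 -m creep '[{"wx":0,"wy":0,"wz":0,"tx":0,"ty":0,"tz":30,"gripper":-0.1},{"wx":0,"wy":0,"wz":0,"tx":0,"ty":0,"tz":60,"gripper":-0.1},{"wx":0,"wy":0,"wz":0,"tx":0,"ty":0,"tz":80,"gripper":-0.1},{"wx":0,"wy":0,"wz":0,"tx":0,"ty":0,"tz":93,"gripper":-0.1},{"wx":0,"wy":0,"wz":0,"tx":0,"ty":0,"tz":93,"gripper":-0.1}]'
python3 -m creep '[{"wx":0,"wy":0,"wz":0,"tx":0,"ty":0,"tz":0,"gripper":-1},{"wx":0,"wy":0,"wz":0,"tx":0,"ty":0,"tz":0,"gripper":-1},{"wx":0,"wy":0,"wz":0,"tx":0,"ty":0,"tz":0,"gripper":-1},{"wx":0,"wy":0,"wz":0,"tx":0,"ty":0,"tz":0,"gripper":-1},{"wx":0,"wy":0,"wz":0,"tx":0,"ty":0,"tz":0,"gripper":-1}]' 20
python3 -m creep '[{"wx":0,"wy":0,"wz":0,"tx":0,"ty":0,"tz":0,"gripper":-1},{"wx":0,"wy":0,"wz":0,"tx":0,"ty":0,"tz":0,"gripper":-1},{"wx":0,"wy":0,"wz":0,"tx":0,"ty":0,"tz":0,"gripper":-1}]' 20
```

```text
time_s: 5.78
tool_pos: [0.6036, 0.1645, 0.078]
tool_rot: [180.0, 0.1, 10.0]
force: [-1.3, -0.2, -0.7]
grip_width: 0.0393
grasp_force: 0.0
time_s: 6.2
tool_pos: [0.6051, 0.1648, 0.0804]
tool_rot: [-180.0, -0.1, 10.0]
force: [-0.1, -0.4, 0.0]
grip_width: 0.0139
grasp_force: 0.0
time_s: 6.45
tool_pos: [0.6045, 0.1647, 0.0794]
tool_rot: [-180.0, -0.0, 10.0]
force: [0.1, 0.0, 0.0]
grip_width: 0.0016
grasp_force: 0.0
```

```bash
python3 - <<'E'
from h import *
o=get_obs(); print(o["grip_width"],o["grasp_force"],o["tool_pos"])
im,d,w,R,t=cloud("wrist"); a,d2,w2,_,_=cloud("top")
c=np.zeros((600,512,3),np.uint8); c[:384]=im; c[384:600]=cv2.resize(a[155:210,245:345],(393,216),interpolation=cv2.INTER_CUBIC)[:, :393].copy() if 0 else np.pad(cv2.resize(a[155:210,245:345],(393,216)),((0,0),(0,119),(0,0)))
save("w3.png",c)
E
```

```text
0.0016426880677025183 0.0 [0.60448221 0.16466535 0.07938303]
```

View pics/w3.png

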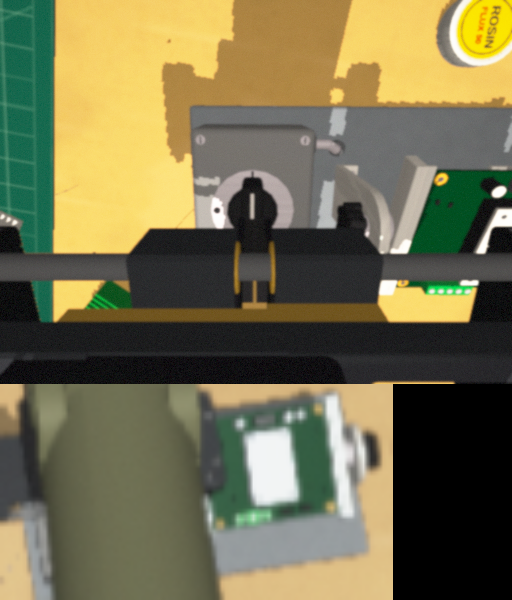

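The wrist view shows the fingers straddling something at (253,260) with the bar at (253,205), but the width reads 1.6 mm. I'll measure the gap from the depth.

```bash
python3 - <<'E'
from h import *
im,d,w,R,t=cloud("wrist"); Rt,p=pose(); T=(w-p)@Rt*1000
for v in (190,205,220,228,235,245,260,285):
    print(v,[(u,*np.round(T[v,u]).astype(int).tolist()) for u in (200,225,234,240,247,253,260,267,273,285)])
o=get_obs(); print(o["grip_width"],o["grasp_force"])
E
```

```text
190 [(200, 14, -39, 16), (225, 16, -20, 11), (234, 15, -14, 13), (240, 16, -9, 10), (247, 26, -3, -23), (253, 26, 0, -23), (260, 26, 5, -24), (267, 16, 11, 12), (273, 15, 15, 13), (285, 15, 24, 13)]
205 [(200, 3, -40, 14), (225, 4, -21, 13), (234, 6, -13, 7), (240, 6, -9, 6), (247, 16, -3, -23), (253, 17, 0, -25), (260, 16, 5, -23), (267, 6, 10, 6), (273, 6, 15, 6), (285, 4, 24, 12)]
220 [(200, -9, -40, 15), (225, -8, -21, 12), (234, -5, -13, 5), (240, 12, -7, -38), (247, 7, -3, -24), (253, 7, 0, -25), (260, 7, 5, -25), (267, 12, 9, -38), (273, -6, 15, 7), (285, -8, 25, 12)]
228 [(200, 39, -16, -111), (225, 39, -8, -110), (234, 39, -5, -110), (240, 12, -6, -49), (247, 10, -3, -45), (253, 10, 1, -45), (260, 10, 4, -45), (267, 12, 8, -48), (273, 39, 7, -110), (285, 38, 11, -109)]
235 [(200, 39, -15, -115), (225, 39, -8, -115), (234, 38, -5, -114), (240, 12, -6, -57), (247, 11, -3, -55), (253, 11, 1, -55), (260, 11, 4, -55), (267, 12, 8, -58), (273, 39, 7, -115), (285, 39, 10, -116)]
245 [(200, 39, -14, -123), (225, 39, -7, -122), (234, 38, -5, -121), (240, 38, -3, -120), (247, 11, -2, -68), (253, 8, 1, -60), (260, 10, 4, -66), (267, 12, 7, -69), (273, 39, 6, -122), (285, 39, 10, -122)]
260 [(200, 38, -13, -128), (225, 38, -6, -128), (234, 38, -4, -129), (240, 33, -3, -120), (247, 33, -1, -120), (253, 33, 1, -120), (260, 33, 3, -120), (267, 33, 5, -120), (273, 35, 6, -124), (285, 38, 9, -128)]
285 [(200, 30, -13, -128), (225, 30, -7, -128), (234, 31, -4, -129), (240, 27, -3, -123), (247, 0, -2, -83), (253, 1, 1, -84), (260, 0, 4, -83), (267, 7, 6, -93), (273, 29, 6, -126), (285, 30, 9, -128)]
0.0005443585565391039 0.0
```

```bash
python3 -m creep '[{"wx":0,"wy":0,"wz":0,"tx":0,"ty":0,"tz":0,"gripper":-1},{"wx":0,"wy":0,"wz":0,"tx":0,"ty":0,"tz":0,"gripper":-1}]' 20
```

```text
time_s: 6.77
tool_pos: [0.6045, 0.1646, 0.0792]
tool_rot: [-180.0, 0.0, 10.0]
force: [-0.5, 0.3, -0.2]
grip_width: 0.0008
grasp_force: 0.0
```

```bash
python3 - <<'E'
from h import *
im,d,w,R,t=cloud("wrist"); Rt,p=pose(); T=(w-p)@Rt*1000
a=im[160:310,180:330]; a=np.clip(a.astype(float)*2.2,0,255).astype(np.uint8)
save("w4.png",cv2.resize(a,(600,600),interpolation=cv2.INTER_CUBIC))
m=(T[...,2]<-28)&(T[...,2]>-100)&(abs(T[...,1])<60)
for z0 in range(-100,-28,8):
    k=m&(T[...,2]>=z0)&(T[...,2]<z0+8); P=T[k]
    if len(P): print(z0,len(P),np.round(P.min(0)),np.round(P.max(0)))
E
```

```text
-100 51 [ -2.  -4. -97.] [  9.   6. -93.]
-92 214 [ -9.  -4. -88.] [  3.   6. -84.]
-84 315 [ -9.  -3. -84.] [ 12.   7. -76.]
-76 151 [ 10.  -5. -76.] [ 13.   7. -68.]
-68 196 [  7.  -6. -68.] [ 13.   9. -60.]
-60 228 [  4.  -6. -60.] [ 13.   9. -52.]
-52 197 [ 10.  -8. -52.] [ 13.  11. -44.]
-44 166 [ 10.  -8. -44.] [ 13.  10. -36.]
-36 64 [  4.  -8. -36.] [ 13.  60. -28.]
```

View pics/w4.png

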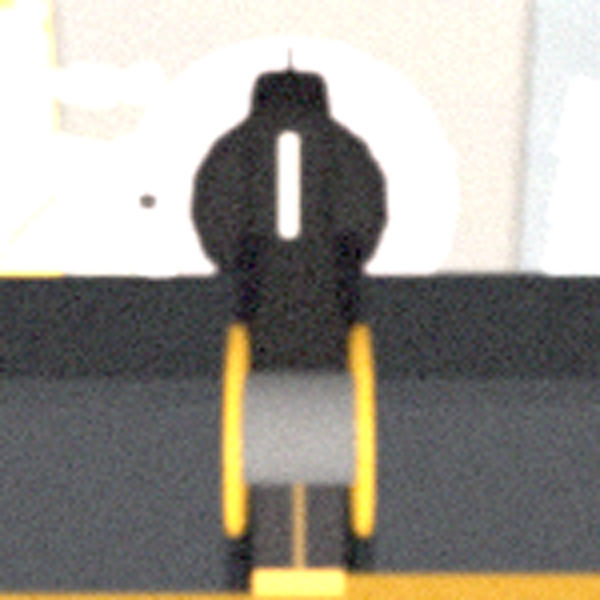

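The crop shows the bar (250-345 px) lying between the two dark fingers, so it looks straddled even though the width reads near zero. I'll test by turning a little and watching the handle.

```bash
python3 -m creep '[{"wx":0,"wy":0,"wz":-6,"tx":0,"ty":0,"tz":0,"gripper":-1},{"wx":0,"wy":0,"wz":-12,"tx":0,"ty":0,"tz":0,"gripper":-1},{"wx":0,"wy":0,"wz":-18,"tx":0,"ty":0,"tz":0,"gripper":-1},{"wx":0,"wy":0,"wz":-24,"tx":0,"ty":0,"tz":0,"gripper":-1},{"wx":0,"wy":0,"wz":-24,"tx":0,"ty":0,"tz":0,"gripper":-1}]' 20
python3 - <<'E'
from h import *
print(get_obs()["wrist_torque"])
im,d,w,R,t=cloud("wrist"); Rt,p=pose(); T=(w-p)@Rt*1000
k=(T[...,2]<-20)&(T[...,2]>-28)&(abs(T[...,1])<30)&(T[...,0]>5)&(T[...,0]<35); P=T[k]; print(len(P),rect2(P[:,:2]/1000))
E
```

```text
time_s: 7.23
tool_pos: [0.6045, 0.1647, 0.0793]
tool_rot: [-180.0, -0.0, 34.1]
force: [-0.3, 0.6, 0.2]
grip_width: 0.0002
grasp_force: 0.0
[-0.05811747  0.10314067  0.01191676]
764 (array([0.01467342, 0.0060868 ]), array([24.43008423, 13.95916939]), 24.687030792236328)
```

The handle didn't turn: the bar now shows 24.7° off in the tool frame, with no torque. I'll check where the fingertips really are in the depth.

```bash
python3 - <<'E'
from h import *
im,d,w,R,t=cloud("wrist"); Rt,p=pose(); T=(w-p)@Rt*1000
k=(abs(T[...,1])<12)&(abs(T[...,0]-10)<5)&(T[...,2]<-27)&(T[...,2]>-70); v,u=np.where(k)
P=T[k]; print("shut finger: z max",np.percentile(P[:,2],[50,90,99]),"x",np.percentile(P[:,0],[1,99]),"y",np.percentile(P[:,1],[1,99]))
for n in ("w1","w2"):
    z=np.load("pics/%s.npz"%n); w=z["w"]; im=z["im"]
    p2=np.array([.6004,.1314,.2522]) if n=="w1" else np.array([.602758,.16458774,.17019196]); e=(180,0,6.7) if n=="w1" else (179.954,.253,10.02)
    Rm=Ro.from_euler('xyz',e,degrees=True).as_matrix(); T=(w-p2)@Rm*1000
    for s in(-1,1):
        k=(T[...,1]*s>15)&(T[...,1]*s<75)&(abs(T[...,0])<20)&(T[...,2]<35)&(T[...,2]>-90); P=T[k]
        h=[(z0,int(((P[:,2]>=z0)&(P[:,2]<z0+8)).sum()),np.round(np.percentile(P[(P[:,2]>=z0)&(P[:,2]<z0+8)],[2,98],axis=0)).tolist() if ((P[:,2]>=z0)&(P[:,2]<z0+8)).sum()>3 else '') for z0 in range(-88,35,8)]
        print(n,s,*h,sep="\n ")
E
```

```text
shut finger: z max [-53.43267243 -38.62161826 -35.03811986] x [ 6.58125054 12.06019017] y [-6.917738   10.24794702]
w1
 -1
 (-88, 420, [[-9.0, -48.0, -88.0], [3.0, -42.0, -81.0]])
 (-80, 170, [[-8.0, -55.0, -80.0], [13.0, -42.0, -72.0]])
 (-72, 217, [[-6.0, -54.0, -72.0], [13.0, -43.0, -64.0]])
 (-64, 225, [[4.0, -52.0, -64.0], [12.0, -42.0, -56.0]])
 (-56, 208, [[-1.0, -51.0, -56.0], [13.0, -42.0, -48.0]])
 (-48, 209, [[-4.0, -51.0, -48.0], [13.0, -42.0, -40.0]])
 (-40, 138, [[-8.0, -51.0, -40.0], [12.0, -42.0, -34.0]])
 (-32, 0, '')
 (-24, 0, '')
 (-16, 0, '')
 (-8, 0, '')
 (0, 0, '')
 (8, 0, '')
 (16, 0, '')
 (24, 0, '')
 (32, 0, '')
w1
 1
 (-88, 417, [[-9.0, 44.0, -88.0], [3.0, 50.0, -81.0]])
 (-80, 175, [[-8.0, 44.0, -80.0], [13.0, 57.0, -72.0]])
 (-72, 215, [[-7.0, 44.0, -72.0], [13.0, 55.0, -64.0]])
 (-64, 235, [[4.0, 44.0, -64.0], [13.0, 54.0, -56.0]])
 (-56, 200, [[-0.0, 44.0, -56.0], [13.0, 53.0, -48.0]])
 (-48, 204, [[-4.0, 44.0, -48.0], [12.0, 53.0, -40.0]])
 (-40, 140, [[-8.0, 44.0, -40.0], [12.0, 53.0, -34.0]])
 (-32, 0, '')
 (-24, 0, '')
 (-16, 0, '')
 (-8, 0, '')
 (0,
[... 487 characters left out ...]
0, -36.0, -32.0], [11.0, -30.0, -31.0]])
 (-24, 0, '')
 (-16, 0, '')
 (-8, 0, '')
 (0, 0, '')
 (8, 0, '')
 (16, 0, '')
 (24, 0, '')
 (32, 0, '')
w2
 1
 (-88, 389, [[-10.0, 32.0, -88.0], [4.0, 37.0, -80.0]])
 (-80, 107, [[-10.0, 32.0, -80.0], [11.0, 44.0, -72.0]])
 (-72, 216, [[-9.0, 32.0, -72.0], [11.0, 43.0, -64.0]])
 (-64, 203, [[3.0, 32.0, -64.0], [11.0, 42.0, -56.0]])
 (-56, 179, [[-0.0, 32.0, -56.0], [11.0, 41.0, -48.0]])
 (-48, 180, [[-5.0, 32.0, -48.0], [11.0, 41.0, -40.0]])
 (-40, 163, [[-8.0, 32.0, -40.0], [11.0, 40.0, -32.0]])
 (-32, 7, [[-1.0, 32.0, -32.0], [11.0, 40.0, -31.0]])
 (-24, 0, '')
 (-16, 0, '')
 (-8, 0, '')
 (0, 0, '')
 (8, 0, '')
 (16, 0, '')
 (24, 0, '')
 (32, 0, '')
```

The real tips show at about z = -34 mm in the reported tool frame, consistently in three views and open or shut. So the tips sit about 34 mm short of the reported TCP and closed above the bar. I'll work with the seen tips: turn back, open and go 33 mm lower.

```bash
python3 -c "from cell import env; print(env.grip_depth)"
python3 -m creep '[{"wx":0,"wy":0,"wz":7,"tx":0,"ty":0,"tz":0,"gripper":-0.1},{"wx":0,"wy":0,"wz":14,"tx":0,"ty":0,"tz":0,"gripper":-0.1},{"wx":0,"wy":0,"wz":21,"tx":0,"ty":0,"tz":0,"gripper":-0.1},{"wx":0,"wy":0,"wz":24,"tx":0,"ty":0,"tz":0,"gripper":-0.1},{"wx":0,"wy":0,"wz":24,"tx":0,"ty":0,"tz":0,"gripper":-0.1}]' 20
python3 -m creep '[{"wx":0,"wy":0,"wz":0,"tx":0,"ty":-1,"tz":0,"gripper":-0.1},{"wx":0,"wy":0,"wz":0,"tx":0,"ty":-1,"tz":10,"gripper":-0.1},{"wx":0,"wy":0,"wz":0,"tx":0,"ty":-1,"tz":20,"gripper":-0.1},{"wx":0,"wy":0,"wz":0,"tx":0,"ty":-1,"tz":27,"gripper":-0.1},{"wx":0,"wy":0,"wz":0,"tx":0,"ty":-1,"tz":32,"gripper":-0.1}]' 20
python3 -m creep '[{"wx":0,"wy":0,"wz":0,"tx":0,"ty":0,"tz":0,"gripper":-1},{"wx":0,"wy":0,"wz":0,"tx":0,"ty":0,"tz":0,"gripper":-1},{"wx":0,"wy":0,"wz":0,"tx":0,"ty":0,"tz":0,"gripper":-1},{"wx":0,"wy":0,"wz":0,"tx":0,"ty":0,"tz":0,"gripper":-1},{"wx":0,"wy":0,"wz":0,"tx":0,"ty":0,"tz":0,"gripper":-1}]' 20
```

```text
0.0187
time_s: 7.75
tool_pos: [0.6045, 0.1646, 0.0792]
tool_rot: [180.0, -0.0, 9.8]
force: [-0.4, -0.6, -0.0]
grip_width: 0.0257
grasp_force: 0.0
time_s: 8.17
tool_pos: [0.6032, 0.1654, 0.0453]
tool_rot: [180.0, 0.1, 10.0]
force: [-0.5, 0.2, -0.3]
grip_width: 0.0387
grasp_force: 0.0
time_s: 8.58
tool_pos: [0.6046, 0.1664, 0.0478]
tool_rot: [-179.9, -0.1, 10.0]
force: [-1.3, 6.2, 0.6]
grip_width: 0.0139
grasp_force: 19.3
```

Gripped: 13.9 mm, 19 N. Turning anticlockwise.

```bash
for i in 1 2 3; do python3 -m creep '[{"wx":0,"wy":0,"wz":-7,"tx":0,"ty":0,"tz":0,"gripper":-1},{"wx":0,"wy":0,"wz":-14,"tx":0,"ty":0,"tz":0,"gripper":-1},{"wx":0,"wy":0,"wz":-21,"tx":0,"ty":0,"tz":0,"gripper":-1},{"wx":0,"wy":0,"wz":-28,"tx":0,"ty":0,"tz":0,"gripper":-1},{"wx":0,"wy":0,"wz":-30,"tx":0,"ty":0,"tz":0,"gripper":-1}]' 20; done
python3 -c "
from h import *
print(get_obs()['wrist_torque'],get_obs()['qpos'])"
```

```text
time_s: 9.0
tool_pos: [0.6043, 0.1671, 0.0478]
tool_rot: [-179.9, -0.1, 40.3]
force: [-0.4, 2.3, 0.5]
grip_width: 0.0136
grasp_force: 20.0
time_s: 9.42
tool_pos: [0.6036, 0.1676, 0.0478]
tool_rot: [-179.9, -0.1, 70.4]
force: [-1.4, 2.6, 1.6]
grip_width: 0.014
grasp_force: 20.0
time_s: 9.83
tool_pos: [0.6029, 0.1676, 0.0478]
tool_rot: [-179.9, -0.2, 100.4]
force: [-3.6, 2.7, 2.8]
grip_width: 0.014
grasp_force: 20.0
[ 0.39543498  0.90499066 -0.17001486] [-35.88503057  22.19143967  22.27890974  96.68144033  -9.43144964
  63.04915658  -0.43884066]
```

```bash
python3 -m creep '[{"wx":0,"wy":0,"wz":-1.5,"tx":0,"ty":0,"tz":0,"gripper":-1},{"wx":0,"wy":0,"wz":-1.5,"tx":0,"ty":0,"tz":0,"gripper":-1},{"wx":0,"wy":0,"wz":-1.5,"tx":0,"ty":0,"tz":0,"gripper":-0.1},{"wx":0,"wy":0,"wz":-1.5,"tx":0,"ty":0,"tz":0,"gripper":-0.1},{"wx":0,"wy":0,"wz":-1.5,"tx":0,"ty":0,"tz":0,"gripper":-0.1}]' 20
python3 -m creep '[{"wx":0,"wy":0,"wz":0,"tx":0,"ty":0,"tz":-20,"gripper":-0.1},{"wx":0,"wy":0,"wz":0,"tx":0,"ty":0,"tz":-50,"gripper":-0.1},{"wx":0,"wy":0,"wz":0,"tx":0,"ty":0,"tz":-90,"gripper":0.3},{"wx":0,"wy":0,"wz":0,"tx":0,"ty":0,"tz":-130,"gripper":0.5},{"wx":0,"wy":0,"wz":0,"tx":0,"ty":0,"tz":-150,"gripper":0.5}]' 20
python3 - <<'E'
from h import *
print(pose()[1],get_obs()["tool_rot"])
im,d,w,R,t=cloud("wrist"); save("w5.png",im)
i=optics.camera_info("wrist"); f,cx,cy=K("wrist",i); c=R.T@(np.array([.6043,.1646,.1])-t); u,v=int(f*c[0]/c[2]+cx),int(f*c[1]/c[2]+cy); print(u,v)
bar(im,w,(u,v),40)
E
```

```text
time_s: 10.25
tool_pos: [0.605, 0.1649, 0.0474]
tool_rot: [179.9, 0.0, 101.4]
force: [-0.3, -0.7, -0.2]
grip_width: 0.027
grasp_force: 0.0
time_s: 10.67
tool_pos: [0.6069, 0.1652, 0.2029]
tool_rot: [179.6, -0.0, 101.4]
force: [1.4, 0.1, 1.8]
grip_width: 0.0515
grasp_force: 0.0
[0.6069261  0.16522509 0.20288755] [ 1.79563792e+02 -2.37260395e-02  1.01394355e+02]
249 177
bar n 713 c [0.6048 0.1651] size [56.2 13.5] long ang -79.14 top 0.1031
```

View pics/w5.png

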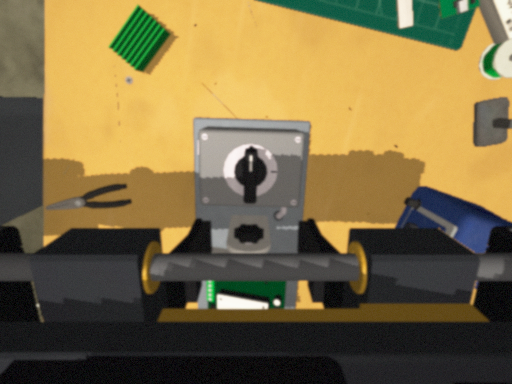

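Picture: the handle bar at (250,175) now lies across the stand, so the isolator is off. Now to the heatsink.

```bash
for i in 1 2; do python3 -m creep '[{"wx":0,"wy":0,"wz":0,"tx":129,"ty":-23.5,"tz":0,"gripper":0.6},{"wx":0,"wy":0,"wz":0,"tx":129,"ty":-23.5,"tz":0,"gripper":0.6},{"wx":0,"wy":0,"wz":0,"tx":129,"ty":-23.5,"tz":0,"gripper":0.6},{"wx":0,"wy":0,"wz":0,"tx":129,"ty":-23.5,"tz":0,"gripper":0.6}]' 20 |head -2; done
for i in 1 2; do python3 -m creep '[{"wx":0,"wy":0,"wz":-29.4,"tx":0,"ty":0,"tz":0,"gripper":0.6},{"wx":0,"wy":0,"wz":-29.4,"tx":0,"ty":0,"tz":0,"gripper":0.6},{"wx":0,"wy":0,"wz":-29.4,"tx":0,"ty":0,"tz":0,"gripper":0.6},{"wx":0,"wy":0,"wz":-29.4,"tx":0,"ty":0,"tz":0,"gripper":0.6},{"wx":0,"wy":0,"wz":-29.4,"tx":0,"ty":0,"tz":0,"gripper":0.6}]' 20; done
cat >> h.py <<'E'
def proj(P,R,t):
    i=optics.camera_info("wrist"); f,cx,cy=K("wrist",i); c=R.T@(np.array(P)-t); return int(f*c[0]/c[2]+cx),int(f*c[1]/c[2]+cy)
def tip(T):
    """seen fingers in tool mm: inner faces, x centre, tip z"""
    k=(abs(T[...,0])<16)&(abs(T[...,1])<62)&(T[...,2]>-64)&(T[...,2]<-28)
    P=T[k]; a,b=P[P[:,1]<0],P[P[:,1]>0]; print("fingers y in",np.round(np.percentile(a[:,1],98),1),np.round(np.percentile(b[:,1],2),1),"x",np.round(np.percentile(P[:,0],[1,99]),1),"zmax",np.round(np.percentile(P[:,2],99),1))
E
python3 - <<'E'
from h import *
Rt,p=pose(); print(p,get_obs()["tool_rot"],np.round(get_obs()["qpos"],1))
im,d,w,R,t=cloud("wrist"); save("w6.png",im); np.savez("pics/w6.npz",im=im,w=w,Rt=Rt,p=p)
uv=proj([.5103,.4086,.03],R,t); print(uv); c,a=sink(im,w,uv,50)
S=w[uv[1]-60:uv[1]+60,uv[0]-80:uv[0]+80,2]; print("mat z",np.nanmedian(S[S<.012]))
T=(w-p)@Rt*1000; tip(T)
print("sink in tool mm",(np.array([*c,.03])-p)@Rt*1000)
print([(np.round(r["point"],4).tolist(),round(r["confidence"],2)) for r in nets.place_of("heatsink","wrist")])
E
```

```text
time_s: 11.05
tool_pos: [0.551, 0.2973, 0.1966]
time_s: 11.38
tool_pos: [0.5011, 0.4187, 0.1962]
time_s: 11.8
tool_pos: [0.5075, 0.4084, 0.1968]
tool_rot: [-180.0, 0.0, 131.0]
force: [-0.5, -0.1, 0.3]
grip_width: 0.0698
grasp_force: 0.0
time_s: 12.22
tool_pos: [0.5074, 0.4086, 0.1969]
tool_rot: [-180.0, 0.0, 160.3]
force: [-0.1, -0.4, 0.7]
grip_width: 0.0693
grasp_force: 0.0
[0.50739754 0.40858776 0.19694628] [-1.79986705e+02  1.32795519e-02  1.60273208e+02] [-47.5  18.2   8.1  82.6  -2.5  79.4  30.9]
(255, 167)
sink n 609 c [0.5103 0.4098] size [57.7 36.7] long ang -20.06 top [0.0308 0.032 ]
mat z 0.003019857201282561
fingers y in -35.0 34.2 x [-8.7 10. ] zmax -34.9
sink in tool mm [ -2.23283408   2.18589935 166.94629782]
[([0.4459, 0.2828, -0.0029], 0.85), ([0.4631, 0.6416, 0.002], 0.81), ([0.4484, 0.4997, 0.0025], 0.62), ([0.5093, 0.4078, 0.0026], 0.6)]
```

View pics/w6.png

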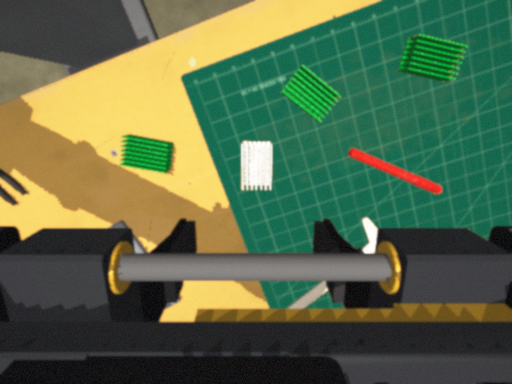

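The heatsink is at (256,165), upright and aligned between the fingers; the greens are at (312,92), (435,55) and (147,153). Going down.

```bash
python3 -m creep '[{"wx":0,"wy":0,"wz":0.3,"tx":-3,"ty":2.6,"tz":20,"gripper":0.6},{"wx":0,"wy":0,"wz":0.3,"tx":-3,"ty":2.6,"tz":55,"gripper":0.6},{"wx":0,"wy":0,"wz":0.3,"tx":-3,"ty":2.6,"tz":90,"gripper":0.6},{"wx":0,"wy":0,"wz":0.3,"tx":-3,"ty":2.6,"tz":120,"gripper":0.6},{"wx":0,"wy":0,"wz":0.3,"tx":-3,"ty":2.6,"tz":140,"gripper":0.6}]' 20
python3 -m creep '[{"wx":0,"wy":0,"wz":0,"tx":0,"ty":0,"tz":25,"gripper":0.6},{"wx":0,"wy":0,"wz":0,"tx":0,"ty":0,"tz":45,"gripper":0.6},{"wx":0,"wy":0,"wz":0,"tx":0,"ty":0,"tz":60,"gripper":0.6},{"wx":0,"wy":0,"wz":0,"tx":0,"ty":0,"tz":70,"gripper":0.6},{"wx":0,"wy":0,"wz":0,"tx":0,"ty":0,"tz":75,"gripper":0.6}]' 20
python3 -m creep '[{"wx":0,"wy":0,"wz":0,"tx":0,"ty":0,"tz":3,"gripper":0.6},{"wx":0,"wy":0,"wz":0,"tx":0,"ty":0,"tz":7,"gripper":0.6},{"wx":0,"wy":0,"wz":0,"tx":0,"ty":0,"tz":10,"gripper":0.6},{"wx":0,"wy":0,"wz":0,"tx":0,"ty":0,"tz":10,"gripper":0.6}]' 20
python3 - <<'E'
from h import *
Rt,p=pose(); print(p)
im,d,w,R,t=cloud("wrist"); T=(w-p)@Rt*1000; tip(T)
uv=proj([.5103,.4098,.03],R,t); print(uv)
k=(w[...,2]>.026)&(w[...,2]<.036)&(abs(T[...,0])<35)&(abs(T[...,1])<24)&(im.min(2)>90); print(k.sum(),rect2(T[k][:,:2]/1000))
E
```

```text
time_s: 12.73
tool_pos: [0.5092, 0.4091, 0.0535]
tool_rot: [-179.8, -0.1, 159.7]
force: [-0.1, -0.4, -0.7]
grip_width: 0.07
grasp_force: 0.0
time_s: 13.15
tool_pos: [0.51, 0.4098, -0.0195]
tool_rot: [-179.9, -0.0, 159.8]
force: [-0.1, -0.2, -0.0]
grip_width: 0.0695
grasp_force: 0.0
time_s: 13.48
tool_pos: [0.5108, 0.4107, -0.0275]
tool_rot: [180.0, 0.0, 159.9]
force: [0.0, -0.1, -0.3]
grip_width: 0.0694
grasp_force: 0.0
[ 0.51083581  0.41070942 -0.02751208]
fingers y in -1.2 1.1 x [-13.6  15.8] zmax -29.5
(253, 251)
2133 (array([ 0.00023487, -0.00119978]), array([58.6551857 , 37.15465546]), 0.31758299469947815)
```

```bash
python3 -m creep '[{"wx":0,"wy":0,"wz":0,"tx":0,"ty":-0.8,"tz":0.5,"gripper":-1},{"wx":0,"wy":0,"wz":0,"tx":0,"ty":-0.8,"tz":0.5,"gripper":-1},{"wx":0,"wy":0,"wz":0,"tx":0,"ty":-0.8,"tz":0.5,"gripper":-1},{"wx":0,"wy":0,"wz":0,"tx":0,"ty":-0.8,"tz":0.5,"gripper":-1},{"wx":0,"wy":0,"wz":0,"tx":0,"ty":-0.8,"tz":0.5,"gripper":-1}]' 45
python3 -m creep '[{"wx":0,"wy":0,"wz":0,"tx":0,"ty":0,"tz":0,"gripper":-1},{"wx":0,"wy":0,"wz":0,"tx":0,"ty":0,"tz":0,"gripper":-1},{"wx":0,"wy":0,"wz":0,"tx":0,"ty":0,"tz":0,"gripper":-1}]' 45
```

```text
time_s: 13.95
tool_pos: [0.5105, 0.4099, -0.028]
tool_rot: [180.0, 0.0, 160.0]
force: [-0.2, -0.3, 0.1]
grip_width: 0.0441
grasp_force: 0.0
time_s: 14.2
tool_pos: [0.5104, 0.4099, -0.0281]
tool_rot: [180.0, 0.0, 160.0]
force: [-0.7, 0.1, 0.7]
grip_width: 0.0367
grasp_force: 45.0
```

Gripped at 36.7 mm and 45 N. Lift, then re-measure the held heatsink and plan the traverse.

```bash
python3 -m creep '[{"wx":0,"wy":0,"wz":0,"tx":0,"ty":0,"tz":-10,"gripper":-1},{"wx":0,"wy":0,"wz":0,"tx":0,"ty":0,"tz":-35,"gripper":-1},{"wx":0,"wy":0,"wz":0,"tx":0,"ty":0,"tz":-70,"gripper":-1},{"wx":0,"wy":0,"wz":0,"tx":0,"ty":0,"tz":-105,"gripper":-1},{"wx":0,"wy":0,"wz":0,"tx":0,"ty":0,"tz":-140,"gripper":-1}]' 45
python3 -m creep '[{"wx":0,"wy":0,"wz":0,"tx":0,"ty":0,"tz":-30,"gripper":-1},{"wx":0,"wy":0,"wz":0,"tx":0,"ty":0,"tz":-60,"gripper":-1},{"wx":0,"wy":0,"wz":0,"tx":0,"ty":0,"tz":-80,"gripper":-1},{"wx":0,"wy":0,"wz":0,"tx":0,"ty":0,"tz":-100,"gripper":-1},{"wx":0,"wy":0,"wz":0,"tx":0,"ty":0,"tz":-100,"gripper":-1}]' 45
cat >> h.py <<'E'
def Rmod(tilt,yaw):
    X=Ro.from_euler('yz',[0,yaw],degrees=True)  # stand yaw
    M=(X*Ro.from_euler('y',-tilt,degrees=True)).as_matrix()  # cradle axes, z leans to robot
    return np.stack([-M[:,0],M[:,1],-M[:,2]],1), M
def plan(Rg,pg,cur=None):
    Rt,p=cur or pose(); print("rotvec deg",np.round(Ro.from_matrix(Rt.T@Rg).as_rotvec(degrees=True),2),"shift mm",np.round((np.array(pg)-p)@Rt*1000,1))
def held(im,w,Rt,p):
    T=(w-p)@Rt*1000; k=(T[...,2]>-66)&(T[...,2]<-54)&(abs(T[...,0])<36)&(abs(T[...,1])<20)&(im.min(2)>90)
    P=T[k]; print("held n",len(P),rect2(P[:,:2]/1000),"top z",np.round(np.percentile(P[:,2],[5,50,95]),1)); return T
E
python3 - <<'E'
from h import *
Rt,p=pose(); print(p,get_obs()["tool_rot"])
im,d,w,R,t=cloud("wrist"); T=held(im,w,Rt,p); save("w7.png",im)
Rg,M=Rmod(14.4,9.9); print(np.round(M,3))
C=np.array([.6242,.014,.118])
pg=C-Rg@np.array([0,0,-.0309])  # flush
pv=pg-Rg[:,0]*.08-Rg[:,2]*.07
print(pg,pv); plan(Rg,pv)
E
```

```text
time_s: 14.62
tool_pos: [0.5101, 0.4094, 0.1137]
tool_rot: [-180.0, -0.0, 160.0]
force: [0.0, 0.3, -1.5]
grip_width: 0.0367
grasp_force: 45.0
time_s: 15.03
tool_pos: [0.5123, 0.4112, 0.2178]
tool_rot: [179.6, 0.2, 160.0]
force: [0.7, 0.0, 0.6]
grip_width: 0.0369
grasp_force: 45.0
[0.5122813  0.41123062 0.21782706] [179.55663957   0.23380866 159.95302117]
held n 2259 (array([-0.000157  , -0.00029166]), array([59.21937561, 37.68231201]), -0.13048553466796875) top z [-60.2 -59.1 -55.4]
[[ 0.954 -0.172 -0.245]
 [ 0.167  0.985 -0.043]
 [ 0.249 -0.     0.969]]
[0.63177009 0.01532119 0.08807078] [0.69095384 0.02565041 0.17576679]
rotvec deg [ -3.53 -13.85 -29.81] shift mm [-300.4 -300.3   38.6]
```

```bash
for i in 1 2; do python3 -m creep '[{"wx":0,"wy":0,"wz":0,"tx":-25,"ty":-25,"tz":0,"gripper":-1},{"wx":0,"wy":0,"wz":0,"tx":-52,"ty":-52,"tz":0,"gripper":-1},{"wx":0,"wy":0,"wz":0,"tx":-79,"ty":-79,"tz":0,"gripper":-1},{"wx":0,"wy":0,"wz":0,"tx":-104,"ty":-104,"tz":0,"gripper":-1},{"wx":0,"wy":0,"wz":0,"tx":-120,"ty":-120,"tz":0,"gripper":-1}]' 45|head -2; done
python3 -m creep '[{"wx":-0.6,"wy":-2.6,"wz":-5.5,"tx":-12,"ty":-12,"tz":0,"gripper":-1},{"wx":-1.3,"wy":-5.2,"wz":-11,"tx":-24,"ty":-24,"tz":0,"gripper":-1},{"wx":-2,"wy":-7.8,"wz":-16.5,"tx":-36,"ty":-36,"tz":0,"gripper":-1},{"wx":-2.6,"wy":-10.4,"wz":-22,"tx":-48,"ty":-48,"tz":0,"gripper":-1},{"wx":-3.2,"wy":-13,"wz":-27.5,"tx":-60,"ty":-60,"tz":0,"gripper":-1}]' 45
python3 - <<'E'
from h import *
Rg,M=Rmod(14.4,9.9); C=np.array([.6242,.014,.118]); pg=C-Rg@np.array([0,0,-.0309]); pv=pg-Rg[:,0]*.08-Rg[:,2]*.07
plan(Rg,pv); print(np.round(get_obs()["qpos"],1))
E
```

```text
time_s: 15.5
tool_pos: [0.5831, 0.2501, 0.2102]
time_s: 15.92
tool_pos: [0.6539, 0.0963, 0.21]
time_s: 16.33
tool_pos: [0.6885, 0.0249, 0.2098]
tool_rot: [-180.0, 13.2, -172.1]
force: [0.1, -0.0, -1.2]
grip_width: 0.0367
grasp_force: 45.0
rotvec deg [-0.52 -1.18 -1.94] shift mm [ 5.4  0.5 33.7]
[-17.9  11.7  16.5  90.7  -5.   64.9  97.4]
```

```bash
python3 -m creep '[{"wx":-0.5,"wy":-1.2,"wz":-1.9,"tx":5,"ty":0,"tz":10,"gripper":-1},{"wx":-0.5,"wy":-1.2,"wz":-1.9,"tx":5,"ty":0,"tz":22,"gripper":-1},{"wx":-0.5,"wy":-1.2,"wz":-1.9,"tx":5,"ty":0,"tz":33,"gripper":-1},{"wx":-0.5,"wy":-1.2,"wz":-1.9,"tx":5,"ty":0,"tz":33,"gripper":-1},{"wx":-0.5,"wy":-1.2,"wz":-1.9,"tx":5,"ty":0,"tz":33,"gripper":-1}]' 45
python3 - <<'E'
from h import *
Rt,p=pose(); print(p,get_obs()["tool_rot"])
im,d,w,R,t=cloud("wrist"); T=held(im,w,Rt,p); save("w8.png",im); np.savez("pics/w8.npz",im=im,w=w,Rt=Rt,p=p)
uv=proj([.6242,.014,.118],R,t); print(uv); C,M=face(im,w,uv,90)
Rg=np.stack([-M[:,0],M[:,1],-M[:,2]],1); plan(Rg,C-Rg@np.array([-.0002,-.0003,-.0309]))
E
```

```text
time_s: 16.75
tool_pos: [0.6914, 0.0272, 0.1763]
tool_rot: [179.9, 14.3, -170.4]
force: [-0.5, 0.3, -0.3]
grip_width: 0.0367
grasp_force: 45.0
[0.6914498  0.02724756 0.17627591] [ 179.93390875   14.25096084 -170.37929548]
held n 2245 (array([ 0.00068461, -0.00112719]), array([58.61833954, 37.62569046]), 0.4119493067264557) top z [-59.9 -58.8 -55.3]
(253, 94)Traceback (most recent call last):
  File "<stdin>", line 4, in <module>
  File "h.py", line 32, in face
    P=w[er]; P=P[~np.isnan(P[:,0])]; c0=P.mean(0); nz=np.linalg.svd(P-c0)[2][2]; nz*=np.sign(nz[2])
                                                      ~~~~~~~~~~~~~^^^^^^
    u, s, vh = gufunc(a, signature=signature)
               ~~~~~~^^^^^^^^^^^^^^^^^^^^^^^^
numpy._core._exceptions._ArrayMemoryError: Unable to allocate 259. GiB for an array with shape (186341, 186341) and data type float64
```

View pics/w8.png

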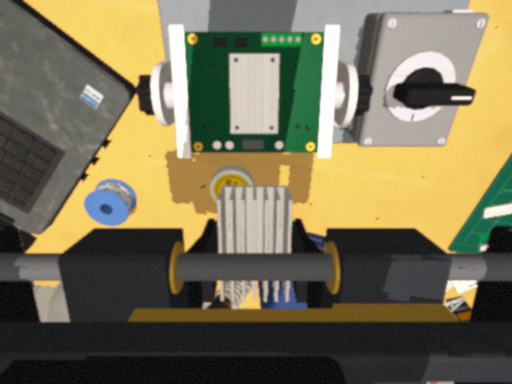

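Wrist view: the module face is at (254,93), the held heatsink at (255,240), fins along the length, and the handle across at (430,95). I'll re-segment the face by height.

```bash
cat >> h.py <<'E'
def face2(w,C0,M0):
    L=(w-C0)@M0; k=(abs(L[...,0])<.04)&(abs(L[...,1])<.028)&(abs(L[...,2])<.006); k=cv2.morphologyEx(k.astype(np.uint8),cv2.MORPH_OPEN,np.ones((5,5)))>0
    P=w[cv2.erode(k.astype(np.uint8),np.ones((7,7)))>0]; c=P.mean(0)
    for _ in range(2):
        n=np.linalg.svd(P-c,full_matrices=False)[2][2]; n*=np.sign(n[2]); P=P[abs((P-c)@n)<.0015]; c=P.mean(0)
    ex=M0[:,0]-(M0[:,0]@n)*n; ex/=np.linalg.norm(ex); ey=np.cross(n,ex); Q=w[k]-c
    q,s,a=rect2(np.stack([Q@ex,Q@ey],1)); C=c+q[0]*ex+q[1]*ey; a=np.radians(a); X=np.cos(a)*ex+np.sin(a)*ey; X*=np.sign(X@ex); Y=np.cross(n,X)
    print("face n",k.sum(),"C",np.round(C,4),"size",np.round(s,1),"tilt",round(np.degrees(np.arccos(n[2])),2),"Y",np.round(Y,3),"n",np.round(n,3)); return C,np.stack([X,Y,n],1)
E
python3 - <<'E'
from h import *
_,M0=Rmod(14.4,9.9)
for i in range(4):
    Rt,p=pose(); im,d,w,R,t=cloud("wrist"); held(im,w,Rt,p)
    C,M=face2(w,np.array([.6242,.014,.118]),M0)
    Rg=np.stack([-M[:,0],M[:,1],-M[:,2]],1); plan(Rg,C-Rg@np.array([.0002,-.0007,-.0309]),(Rt,p))
print(pose()[1],get_obs()["tool_rot"])
E
```

```text
held n 2251 (array([ 0.00062757, -0.00102886]), array([58.81339264, 37.77542114]), 0.11577281355857849) top z [-59.8 -58.8 -55.2]
face n 4216 C [0.6238 0.0164 0.1179] size [81.9 46.2] tilt 14.35 Y [-0.116  0.993  0.009] n [-0.245 -0.037  0.969]
rotvec deg [0.28 0.01 3.  ] shift mm [81.5  1.5 71.5]
held n 2243 (array([ 0.00069518, -0.00098369]), array([58.35757065, 37.6656456 ]), 0.13255047798156738) top z [-59.8 -58.9 -55.4]
face n 4101 C [0.6241 0.0142 0.1179] size [79.9 46.3] tilt 14.47 Y [-0.162  0.987 -0.002] n [-0.247 -0.038  0.968]
rotvec deg [ 0.23 -0.03  0.23] shift mm [82.2 -0.4 72.1]
held n 2229 (array([ 0.00059165, -0.00105085]), array([58.54253387, 37.53181076]), 0.16725364327430725) top z [-59.9 -58.8 -55.2]
face n 4195 C [0.624  0.0167 0.1179] size [82.7 45.4] tilt 14.39 Y [-0.104  0.994  0.013] n [-0.245 -0.038  0.969]
rotvec deg [0.21 0.09 3.7 ] shift mm [82.3  2.3 72.5]
held n 2239 (array([ 0.00059303, -0.00107298]), array([58.87732315, 37.75566483]), 0.5232164263725281) top z [-59.9 -58.8 -55.3]
face n 4211 C [0.624  0.0164 0.1179] size [82.3 46.4] tilt 14.35 Y [-0.115  0.993  0.011] n [-0.245 -0.039  0.969]
rotvec deg [0.16 0.16 3.04] shift mm [82.4  2.3 72.7]
[0.69270567 0.02605943 0.17917901] [ 179.97179317   14.51782495 -170.42080169]
```

```bash
cat >> h.py <<'E'
def face3(im,w,C0,M0,uv,dbg=None):
    L=(w-C0)@M0; k=(abs(L[...,0])<.036)&(abs(L[...,1])<.026)&(abs(L[...,2])<.004)&(im.max(2).astype(int)-im.min(2)<45)&(im.min(2)>110)
    k=cv2.morphologyEx(k.astype(np.uint8),cv2.MORPH_CLOSE,np.ones((7,7))); k=cv2.morphologyEx(k,cv2.MORPH_OPEN,np.ones((9,9)))
    n,Lb=cv2.connectedComponents(k); k=Lb==Lb[uv[1],uv[0]]
    P=w[cv2.erode(k.astype(np.uint8),np.ones((7,7)))>0]; c=P.mean(0)
    for _ in range(2):
        n=np.linalg.svd(P-c,full_matrices=False)[2][2]; n*=np.sign(n[2]); P=P[abs((P-c)@n)<.0015]; c=P.mean(0)
    ex=M0[:,0]-(M0[:,0]@n)*n; ex/=np.linalg.norm(ex); ey=np.cross(n,ex); Q=w[k]-c
    q,s,a=rect2(np.stack([Q@ex,Q@ey],1)); C=c+q[0]*ex+q[1]*ey; a=np.radians(a); X=np.cos(a)*ex+np.sin(a)*ey; X*=np.sign(X@ex); Y=np.cross(n,X)
    print("face n",k.sum(),"C",np.round(C,4),"size",np.round(s,1),"tilt",round(np.degrees(np.arccos(n[2])),2),"Y",np.round(Y,3),"n",np.round(n,3)); return C,np.stack([X,Y,n],1)
E
python3 - <<'E'
from h import *
_,M0=Rmod(14.4,9.9)
for i in range(3):
    Rt,p=pose(); im,d,w,R,t=cloud("wrist"); C0=np.array([.6242,.014,.118]); uv=proj(C0,R,t)
    C,M=face3(im,w,C0,M0,uv)
    Rg=np.stack([-M[:,0],M[:,1],-M[:,2]],1); plan(Rg,C-Rg@np.array([.0006,-.001,-.0309]),(Rt,p))
    plan(Rmod(14.4,9.9)[0],p,(Rt,p))
E
```

```text
Traceback (most recent call last):
  File "h.py", line 73, in face3
    n=np.linalg.svd(P-c,full_matrices=False)[2][2]; n*=np.sign(n[2]); P=P[abs((P-c)@n)<.0015]; c=P.mean(0)
      ~~~~~~~~~~~~~^^^^^^^^^^^^^^^^^^^^^^^^^
numpy.linalg.LinAlgError: SVD did not converge
```

```bash
python3 - <<'E'
from h import *
_,M0=Rmod(14.4,9.9); C0=np.array([.6242,.014,.118])
z=np.load("pics/w8.npz"); im,w=z["im"],z["w"]; L=(w-C0)@M0*1000
print(im[93,225:285:6].tolist()); print(np.round(L[93,215:292:8],1).tolist()); print(np.round(L[45:145:10,254],1).tolist())
E
```

```text
[[22, 62, 37], [207, 199, 185], [219, 209, 194], [215, 205, 190], [218, 208, 192], [218, 207, 195], [214, 204, 190], [219, 210, 196], [213, 203, 189], [120, 122, 110]]
[[-1.8, -30.9, -13.3], [-1.8, -24.5, -13.4], [-1.3, -17.0, 0.5], [-1.3, -11.0, -0.5], [-1.2, -4.9, 0.4], [-1.2, 1.1, 0.1], [-1.2, 7.2, 0.1], [-1.2, 13.2, -0.1], [-1.6, 20.3, -13.2], [-1.5, 26.6, -11.5]]
[[-37.0, 0.5, -14.4], [-27.6, 0.5, 1.0], [-21.0, 0.5, -0.6], [-14.0, 0.4, 0.5], [-7.0, 0.4, 0.2], [nan, nan, nan], [7.5, 0.3, 0.8], [15.0, 0.3, -0.3], [22.6, 0.2, -0.3], [31.6, 0.2, -13.4]]
```

```bash
sed -i 's/^    P=w\[cv2.erode(k.astype(np.uint8),np.ones((7,7)))>0\]; c=P.mean(0)$/    k\&=~np.isnan(w[...,0]); P=w[(cv2.erode(k.astype(np.uint8),np.ones((3,3)))>0)]; c=P.mean(0)/; s/ey=np.cross(n,ex); Q=w\[k\]-c$/ey=np.cross(n,ex); Q=w[k]-c; Q=Q[abs(Q@n)<.004]/' h.py
python3 - <<'E'
from h import *
_,M0=Rmod(14.4,9.9)
for i in range(3):
    Rt,p=pose(); im,d,w,R,t=cloud("wrist"); C0=np.array([.6242,.014,.118]); uv=proj(C0,R,t)
    C,M=face3(im,w,C0,M0,uv)
    Rg=np.stack([-M[:,0],M[:,1],-M[:,2]],1); plan(Rg,C-Rg@np.array([.0006,-.001,-.0309]),(Rt,p))
E
```

```text
face n 3839 C [0.6238 0.0143 0.1178] size [57.8 37.1] tilt 14.26 Y [-0.165  0.986 -0.001] n [-0.243 -0.04   0.969]
rotvec deg [0.1  0.26 0.03] shift mm [82.5  1.  72.8]
face n 3807 C [0.624  0.0144 0.1179] size [57. 37.] tilt 14.28 Y [-0.168  0.986 -0.003] n [-0.244 -0.039  0.969]
rotvec deg [ 0.16  0.23 -0.14] shift mm [82.1  1.  72.8]
face n 3807 C [0.6239 0.0144 0.1178] size [57.1 37. ] tilt 14.29 Y [-0.165  0.986 -0.001] n [-0.244 -0.04   0.969]
rotvec deg [0.12 0.21 0.02] shift mm [82.1  1.1 72.7]
```

```bash
python3 -m creep '[{"wx":0.1,"wy":0.2,"wz":0,"tx":20,"ty":1,"tz":0,"gripper":-1},{"wx":0.1,"wy":0.2,"wz":0,"tx":45,"ty":1,"tz":5,"gripper":-1},{"wx":0.1,"wy":0.2,"wz":0,"tx":68,"ty":1,"tz":20,"gripper":-1},{"wx":0.1,"wy":0.2,"wz":0,"tx":82.2,"ty":1,"tz":40,"gripper":-1},{"wx":0.1,"wy":0.2,"wz":0,"tx":82.2,"ty":1,"tz":52,"gripper":-1}]' 45
python3 -m creep '[{"wx":0,"wy":0,"wz":0,"tx":0,"ty":0,"tz":4,"gripper":-1},{"wx":0,"wy":0,"wz":0,"tx":0,"ty":0,"tz":8,"gripper":-1},{"wx":0,"wy":0,"wz":0,"tx":0,"ty":0,"tz":10,"gripper":-1},{"wx":0,"wy":0,"wz":0,"tx":0,"ty":0,"tz":10,"gripper":-1},{"wx":0,"wy":0,"wz":0,"tx":0,"ty":0,"tz":10,"gripper":-1}]' 45
python3 - <<'E'
from h import *
Rt,p=pose(); im,d,w,R,t=cloud("wrist"); save("w9.png",im); np.savez("pics/w9.npz",im=im,w=w,Rt=Rt,p=p); held(im,w,Rt,p)
C=np.array([.6239,.0144,.1179]); Rg=Rmod(14.3,9.55)[0]; plan(Rg,C-Rg@np.array([.0006,-.001,-.0309]),(Rt,p)); print(get_obs()["force"],get_obs()["wrist_torque"],np.round(get_obs()["qpos"],1))
E
```

```text
time_s: 17.62
tool_pos: [0.6227, 0.0148, 0.1051]
tool_rot: [-180.0, 14.0, -170.5]
force: [0.0, 0.1, -0.9]
grip_width: 0.0365
grasp_force: 45.0
time_s: 18.03
tool_pos: [0.6299, 0.0161, 0.0988]
tool_rot: [-179.9, 14.3, -170.4]
force: [-1.1, -0.5, -1.1]
grip_width: 0.0365
grasp_force: 45.0
held n 2253 (array([ 0.00046977, -0.00101764]), array([58.81105423, 37.58357239]), 0.060264747589826584) top z [-59.8 -58.9 -55.2]
rotvec deg [-0.08  0.05  0.  ] shift mm [ 0.7  0.4 10.9]
[ 0.1439793  -0.14155373 -0.75091096] [-0.01363521  0.39299697 -0.00768043] [-17.6   8.3  16.  107.9  -5.3  50.  100.4]
```

View pics/w9.png

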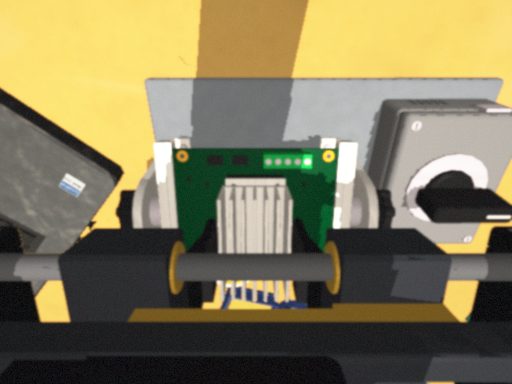

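Image: held heatsink centred at (255,215), the module's near edge peeks out at (222-288,180). Use that strip for a fine check of the alignment.

```bash
python3 - <<'E'
from h import *
for i in range(3):
    Rt,p=pose(); im,d,w,R,t=cloud("wrist"); T=(w-p)@Rt*1000; g=im.min(2)>110; near=(abs(T[...,1])<26)&(T[...,0]>0)&(T[...,0]<40)
    s=g&near&(T[...,2]>-24)&(T[...,2]<-16); h=g&near&(T[...,2]>-66)&(T[...,2]<-55)
    # per-column near edges / per-row side edges
    for n,k in(("strip",s),("sink",h)):
        P=T[k]; v,u=np.where(k)
        xe=[T[v[u==c].min(),c,0] for c in range(226,286,4) if (u==c).any()]
        print(n,len(P),"x near edge",np.round(np.median(xe),1),"slope",np.round(np.polyfit(range(len(xe)),xe,1)[0],2),"y",np.round([np.median(np.sort([T[r,u[v==r].min(),1] for r in set(v)])),np.median([T[r,u[v==r].max(),1] for r in set(v)])],1),"z",np.round(np.median(P[:,2]),1))
E
```

```text
strip 436 x near edge 29.9 slope 0.45 y [-18.5  17.7] z -19.8
sink 1591 x near edge 29.6 slope 0.0 y [-19.4  17.1] z -58.9
strip 408 x near edge 29.9 slope 0.46 y [-18.5  17.8] z -19.8
sink 1602 x near edge 29.6 slope 2.37 y [-19.4  17.1] z -58.9
strip 417 x near edge 29.8 slope 0.49 y [-18.6  17.8] z -19.7
sink 1589 x near edge 29.6 slope 2.52 y [-19.4  17.1] z -58.9
```

```bash
python3 -m creep '[{"wx":0,"wy":0,"wz":0,"tx":0.5,"ty":0.6,"tz":3,"gripper":-1},{"wx":0,"wy":0,"wz":0,"tx":0.5,"ty":0.6,"tz":6,"gripper":-1},{"wx":0,"wy":0,"wz":0,"tx":0.5,"ty":0.6,"tz":8,"gripper":-1},{"wx":0,"wy":0,"wz":0,"tx":0.5,"ty":0.6,"tz":9,"gripper":-1},{"wx":0,"wy":0,"wz":0,"tx":0.5,"ty":0.6,"tz":9,"gripper":-1}]' 45
python3 -m creep '[{"wx":0,"wy":0,"wz":0,"tx":0,"ty":0,"tz":0.5,"gripper":-1},{"wx":0,"wy":0,"wz":0,"tx":0,"ty":0,"tz":1,"gripper":-1},{"wx":0,"wy":0,"wz":0,"tx":0,"ty":0,"tz":1,"gripper":-1}]' 45
python3 - <<'E'
from h import *
Rt,p=pose(); im,d,w,R,t=cloud("wrist"); held(im,w,Rt,p)
C=np.array([.6239,.0144,.1179]); Rg=Rmod(14.3,9.55)[0]; plan(Rg,C-Rg@np.array([.0006,-.001,-.0309]),(Rt,p)); o=get_obs(); print("force tool",o["force"]@Rt,o["wrist_torque"]@Rt)
E
```

```text
time_s: 18.65
tool_pos: [0.63, 0.0167, 0.0885]
tool_rot: [-179.9, 14.2, -170.5]
force: [-0.6, 0.4, -0.9]
grip_width: 0.0368
grasp_force: 45.0
time_s: 18.9
tool_pos: [0.6306, 0.0168, 0.0881]
tool_rot: [-179.9, 14.3, -170.5]
force: [0.3, 0.1, -1.0]
grip_width: 0.0362
grasp_force: 45.0
held n 2246 (array([ 0.00050493, -0.00103418]), array([59.08481598, 37.60638046]), 0.3717910945415497) top z [-59.9 -58.9 -55.4]
rotvec deg [-0.06 -0.03 -0.01] shift mm [-1.2 -0.3  0.3]
force tool [ 0.76103277 -0.03569253  0.48910866] [-0.03274316  0.30775328  0.02238116]
```

```bash
python3 -m creep '[{"wx":0,"wy":0,"wz":0,"tx":0,"ty":0,"tz":0.5,"gripper":-1},{"wx":0,"wy":0,"wz":0,"tx":0,"ty":0,"tz":0.5,"gripper":-1},{"wx":0,"wy":0,"wz":0,"tx":0,"ty":0,"tz":0.5,"gripper":-1},{"wx":0,"wy":0,"wz":0,"tx":0,"ty":0,"tz":0.5,"gripper":-1}]' 45
python3 - <<'E'
from h import *
C=np.array([.6239,.0144,.1179]); Rg=Rmod(14.3,9.55)[0]
for i in range(3):
    Rt,p=pose(); im,d,w,R,t=cloud("wrist"); plan(Rg,C-Rg@np.array([.0006,-.001,-.0309]),(Rt,p)); o=get_obs(); print("force tool",o["force"]@Rt)
    T=(w-p)@Rt*1000; 
    # board/module side: strip near edge below sink
    g=im.min(2)>100
    print([(v,*np.round(T[v,256],1).tolist(),im[v,256].tolist()) for v in range(176,206,3)] if i==2 else '')
save("w10.png",cv2.resize(im[140:260,180:330],(750,600),interpolation=cv2.INTER_CUBIC))
E
```

```text
time_s: 19.28
tool_pos: [0.6307, 0.0168, 0.0877]
tool_rot: [-179.9, 14.3, -170.5]
force: [-0.1, -0.5, -1.5]
grip_width: 0.0369
grasp_force: 45.0
rotvec deg [-0.06 -0.03 -0.  ] shift mm [-1.2 -0.3 -0.1]
force tool [0.07330153 0.38348623 1.39978215]

rotvec deg [-0.06 -0.03 -0.01] shift mm [-1.2 -0.3 -0.2]
force tool [0.23063811 1.09440965 0.86700212]

rotvec deg [-0.06 -0.03 -0.01] shift mm [-1.2 -0.3 -0.1]
force tool [0.04913652 0.51350963 0.92223376]
[(176, 31.4, -0.2, -18.3, [22, 65, 37]), (179, 29.5, -0.2, -18.5, [5, 60, 33]), (182, 28.6, -0.2, -22.2, [24, 33, 27]), (185, 29.6, -0.2, -32.9, [100, 96, 88]), (188, 29.4, -0.3, -38.3, [184, 175, 162]), (191, 29.7, -0.3, -45.1, [186, 176, 163]), (194, 29.5, -0.3, -50.0, [186, 175, 163]), (197, 29.5, -0.3, -54.9, [184, 174, 161]), (200, 29.4, -0.4, -59.5, [209, 196, 183]), (203, 27.8, -0.4, -59.2, [219, 206, 193])]
```

View pics/w10.png

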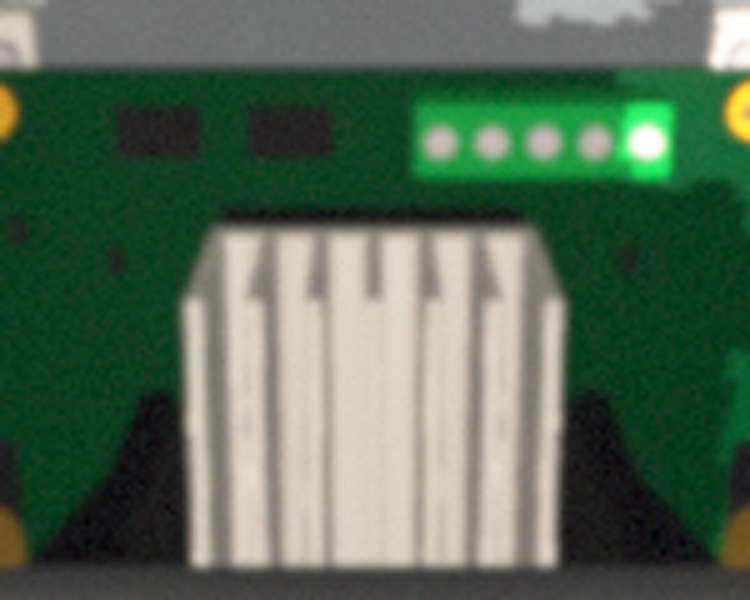

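Crop: the heatsink's lower end edge (215-535, 228) is centred on the module's dark side (222-525, 217), so the sides line up. Depth shows it about 1 mm too far toward the robot. I'll correct by 1 mm, then press stepwise.

```bash
python3 -m creep '[{"wx":0,"wy":0,"wz":0,"tx":-1,"ty":-0.2,"tz":-0.5,"gripper":-1},{"wx":0,"wy":0,"wz":0,"tx":-1,"ty":-0.2,"tz":-0.5,"gripper":-1},{"wx":0,"wy":0,"wz":0,"tx":-1,"ty":-0.2,"tz":-0.5,"gripper":-1},{"wx":0,"wy":0,"wz":0,"tx":-1,"ty":-0.2,"tz":-0.5,"gripper":-1}]' 45|head -3
python3 - <<'E'
from h import *
C=np.array([.6239,.0144,.1179]); Rg=Rmod(14.3,9.55)[0]
for i in range(2):
    Rt,p=pose(); im,d,w,R,t=cloud("wrist"); plan(Rg,C-Rg@np.array([.0006,-.001,-.0309]),(Rt,p))
    T=(w-p)@Rt*1000; N=(abs(T[...,1])<15)&(T[...,0]>20)&(T[...,0]<34)
    m=N&(im.max(2)<70)&(T[...,2]>-28)&(T[...,2]<-20.5); s=N&(im.min(2)>80)&(T[...,2]>-55)&(T[...,2]<-34)
    print("module side x",m.sum(),np.round(np.median(T[m][:,0]),2),"sink end x",s.sum(),np.round(np.percentile(T[s][:,0],[50,75]),2))
E
python3 -m creep '[{"wx":0,"wy":0,"wz":0,"tx":0,"ty":0,"tz":0.5,"gripper":-1},{"wx":0,"wy":0,"wz":0,"tx":0,"ty":0,"tz":1,"gripper":-1},{"wx":0,"wy":0,"wz":0,"tx":0,"ty":0,"tz":1.5,"gripper":-1},{"wx":0,"wy":0,"wz":0,"tx":0,"ty":0,"tz":1.5,"gripper":-1}]' 55
```

```text
time_s: 19.77
tool_pos: [0.6315, 0.0168, 0.0884]
tool_rot: [-179.9, 14.3, -170.5]
rotvec deg [-0.06 -0.04 -0.01] shift mm [-0.2 -0.1  0.3]
module side x 123 29.4 sink end x 847 [27.   29.29]
rotvec deg [-0.06 -0.04 -0.  ] shift mm [-0.2 -0.1  0.3]
module side x 111 29.32 sink end x 845 [27.1  29.33]
time_s: 20.2
tool_pos: [0.6318, 0.0168, 0.0878]
tool_rot: [-180.0, 14.3, -170.5]
force: [-4.4, -0.4, 5.4]
grip_width: 0.0367
grasp_force: 55.0
```

```bash
python3 -m creep '[{"wx":0,"wy":0,"wz":0,"tx":0,"ty":0,"tz":0.5,"gripper":-1},{"wx":0,"wy":0,"wz":0,"tx":0,"ty":0,"tz":1,"gripper":-1},{"wx":0,"wy":0,"wz":0,"tx":0,"ty":0,"tz":1,"gripper":-1},{"wx":0,"wy":0,"wz":0,"tx":0,"ty":0,"tz":1,"gripper":-1}]' 60
python3 - <<'E'
from h import *
C=np.array([.6239,.0144,.1179]); Rg=Rmod(14.3,9.55)[0]
Rt,p=pose(); im,d,w,R,t=cloud("wrist"); plan(Rg,C-Rg@np.array([.0006,-.001,-.0309]),(Rt,p)); o=get_obs(); print("tool force",o["force"]@Rt,"torque",o["wrist_torque"]@Rt)
E
```

```text
time_s: 20.53
tool_pos: [0.6317, 0.0168, 0.0878]
tool_rot: [-180.0, 14.2, -170.5]
force: [-8.8, -0.3, 11.7]
grip_width: 0.0365
grasp_force: 60.0
rotvec deg [-0.02 -0.05 -0.02] shift mm [-0.2 -0.1 -0.3]
tool force [  5.53912571   0.57632105 -13.85486784] torque [-0.2543149   1.58266291 -0.06925118]
```

```bash
python3 -m creep '[{"wx":0,"wy":0,"wz":0,"tx":0.2,"ty":0,"tz":0.6,"gripper":-1},{"wx":0,"wy":0,"wz":0,"tx":0.5,"ty":0,"tz":1.2,"gripper":-1},{"wx":0,"wy":0,"wz":0,"tx":0.8,"ty":0,"tz":1.7,"gripper":-1},{"wx":0,"wy":0,"wz":0,"tx":0.8,"ty":0,"tz":1.7,"gripper":-1},{"wx":0,"wy":0,"wz":0,"tx":0.8,"ty":0,"tz":1.7,"gripper":-1}]' 60
python3 - <<'E'
from h import *
C=np.array([.6239,.0144,.1179]); Rg=Rmod(14.3,9.55)[0]
Rt,p=pose(); im,d,w,R,t=cloud("wrist"); plan(Rg,C-Rg@np.array([.0006,-.001,-.0309]),(Rt,p)); o=get_obs(); print("tool force",o["force"]@Rt,"torque",o["wrist_torque"]@Rt)
T=held(im,w,Rt,p); N=(abs(T[...,1])<15)&(T[...,0]>20)&(T[...,0]<34)
m=N&(im.max(2)<70)&(T[...,2]>-28)&(T[...,2]<-20.5); s=N&(im.min(2)>80)&(T[...,2]>-55)&(T[...,2]<-34)
print("module side x",m.sum(),np.round(np.median(T[m][:,0]),2),"sink end x",np.round(np.percentile(T[s][:,0],[50,75]),2))
# board plane -> tilt now
B=(im[...,1]>im[...,0]+20)&(T[...,2]>-24)&(T[...,2]<-12)&(abs(T[...,1])<55)&(T[...,0]>-10)&(T[...,0]<48); P=w[B]; P=P[~np.isnan(P[:,0])]; c=P.mean(0)
for _ in range(3):
    n=np.linalg.svd(P-c,full_matrices=False)[2][2]; n*=np.sign(n[2]); P=P[abs((P-c)@n)<.0015]; c=P.mean(0)
print("board tilt",len(P),np.degrees(np.arccos(n[2])),"vs tool z angle",np.degrees(np.arccos(-n@Rt[:,2])))
save("w11.png",cv2.resize(im[140:260,180:330],(750,600),interpolation=cv2.INTER_CUBIC))
E
```

```text
time_s: 21.0
tool_pos: [0.6318, 0.0169, 0.0877]
tool_rot: [180.0, 14.3, -170.5]
force: [-13.9, -1.9, 20.6]
grip_width: 0.0371
grasp_force: 60.0
rotvec deg [ 0.    0.03 -0.02] shift mm [-0.1 -0.1 -0.4]
tool force [  8.81761809   1.22427596 -23.31623545] torque [-0.40062931  2.21743585 -0.01245837]
held n 2271 (array([ 0.00045765, -0.00097645]), array([59.11928177, 37.67388535]), -0.4391021728515625) top z [-60.  -59.  -55.2]
module side x 124 29.46 sink end x [26.94 29.35]
board tilt 7726 14.224626560701827 vs tool z angle 0.10654140488810711
```

View pics/w11.png

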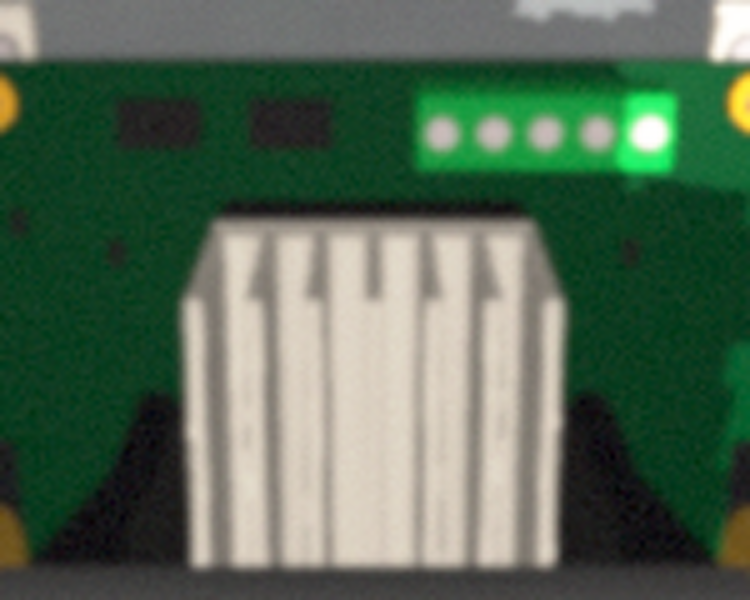

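The crop shows the heatsink seated, its end edge meeting the module's dark side (220-528, 212); the tilt is unchanged at 14.2°. A little more press, hold, then hand in.

```bash
for i in 1 2; do python3 -m creep '[{"wx":0,"wy":0,"wz":0,"tx":0.3,"ty":0,"tz":0.3,"gripper":-1},{"wx":0,"wy":0,"wz":0,"tx":0.3,"ty":0,"tz":0.3,"gripper":-1},{"wx":0,"wy":0,"wz":0,"tx":0.3,"ty":0,"tz":0.3,"gripper":-1},{"wx":0,"wy":0,"wz":0,"tx":0.3,"ty":0,"tz":0.3,"gripper":-1},{"wx":0,"wy":0,"wz":0,"tx":0.3,"ty":0,"tz":0.3,"gripper":-1}]' 60; done
python3 - <<'E'
from h import *
C=np.array([.6239,.0144,.1179]); Rg=Rmod(14.3,9.55)[0]
Rt,p=pose(); plan(Rg,C-Rg@np.array([.0006,-.001,-.0309]),(Rt,p)); o=get_obs(); f=o["force"]@Rt; print(f)
if -40<f[2]<-15: print(env.sign_off())
E
```

```text
time_s: 21.47
tool_pos: [0.6319, 0.0169, 0.0877]
tool_rot: [180.0, 14.4, -170.5]
force: [-15.0, 0.1, 22.1]
grip_width: 0.0366
grasp_force: 60.0
time_s: 21.88
tool_pos: [0.6319, 0.0169, 0.0878]
tool_rot: [180.0, 14.4, -170.5]
force: [-15.2, -1.7, 22.9]
grip_width: 0.0364
grasp_force: 60.0
rotvec deg [ 0.01  0.09 -0.03] shift mm [-0.  -0.1 -0.4]
[  9.13422967   0.80976965 -26.0093176 ]
the job is handed in; nothing more can be done
None
```

The isolator is off, and the heatsink sits flush and in line on the module, still gripped at 60 N and pressed at about 26 N with the board's tilt unchanged; the job was handed in at about 22 s.

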